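# Pin the lever back into the bench press

### The arm

A 7-joint arm with a two-finger parallel gripper is mounted at the origin on a cart in front of the work surface, level with it; the furniture and walls round the work are solid. World frame = base frame: x ahead of the robot, y to its left, z up, the work surface at z = 0. Lengths are in m, angles in rad, forces in N, time in s.
With the tool pointing down it reaches from about 0.35 to 0.9 m from the base axis. Payload 7.2 kg.
Tool frame: the origin (TCP) lies at the very end of the fingers, on their centre line; the grasp point (between the pads) lies 19 mm behind it; z points along the fingers, x is the direction in which the jaws open and shut, and the axes are right-handed (so a half turn about z gives the same grasp; the last joint's range is limited). The gripper opens to 85 mm and grips with 20 to 120 N. Pads are 22 mm wide; open, the fingers measure 114 mm over their backs; the gripper's body (76 mm by 85 mm) begins 54 mm behind the grasp point. The pads swing forward as they close: fully open they stand 13 mm farther back than shut.
Start: joints at [-1.277, 0.411, -0.013, 1.596, 0.006, 1.134, -0.082], TCP at [0.221, 0.585, 0.231] pointing down, gripper open.
Joint ranges: [-2.95, 2.95], [-0.29, 1.99], [-1.47, 1.44], [0.14, 2.54], [-1.03, 4.17], [0.13, 1.85], [-2.86, 2.86]. Speed limits (rad/s): [2.39, 2.39, 3.01, 3.01, 3.14, 3.14, 3.14].

### API

Orientations are given as [roll, pitch, yaw] about the fixed x, y, z axes, in that order (R = Rz(yaw) Ry(pitch) Rx(roll)).
In Python, from rig import readout, capture, camera_params, job gives the robot as it stands.
- The arm moves only by the tool play_rows, never from a script. Its argument "plan" is text: rows parted by semicolons, each of 5 numbers parted by spaces: the shift along the tool's x, y, z in cm, then the turn about the tool's z in degrees, then the opening in per cent of the stroke, from 0 (shut) to 100 (fully open). In form: x y z roll jaw; .... A call has 1 to 5 rows; each row shifts and turns the commanded pose from where the row before left it, along the tool's axes as they then stand; what a row does not reach is not made up. A row lasts 1/10 s, in which the tool goes at most 50 mm and 8.59 degrees, less where a joint would pass 70% of its speed; a pose out of reach is approached as far as the arm can. A call with a gripper value outside its range is refused whole. The fingers move at their own pace and stop on an object; "force" is the grip in N (left out, the last holds). Time passes only in rows, so rows that do not move let the fingers close. It gives the time, the measured TCP pose, the force and the opening at its end, in the units of the state.
- readout.get_obs(): the state, without advancing time (a new reading comes with each control period).
- capture(name): name is "scene" or "side" or "wrist"; returns (picture, depth): 400x640x3 uint8, red, green, blue; 400x640 float32, m along the optical axis (not along the pixel's ray), 0 where there is no reading.
- camera_params(name): a dict with "fx", "fy", "cx", "cy" (pixels), "dist" ([k1, k2, p1, p2, k3] as OpenCV has them; the pictures are not rectified), "extrinsics" (4x4, takes a point from world to camera coordinates). Camera axes: x right, y down, z forward; pixel columns grow to the right and rows downward; lengths in m; the calibration is good to about 2 mm. A picture is of the moment at which its call begins: read the wrist's pose just before it. camera_params takes no time and is no camera call; for the wrist camera it gives the pose at the moment of the call.
- job.close_job(): hands the job in, once; it reports no verdict.
The state is a dict: "t": time; "joint_pos": joint angles; "qvel": joint speeds; "effort": joint torques, N m; "position": TCP position; "tcp_rot": TCP orientation; "force": force on the tool from outside, world axes, zero at the start; "torque": the same for the moment, N m; "grip_width": finger opening in m.
Only numpy, scipy, OpenCV 4.12 (cv2) and the standard library are available. Lean on these libraries where they do the work, as an engineer would, in place of code of your own. Each camera call takes 0.05 s, during which the arm holds its last target.

### The job

Put the small bench press back together: first set the loose lever in it, handle over the mould, eye down between the fork's two cheeks and back against the stop so that the holes line up. Then lift the hinge pin out by its shaft (the holder hides its grip), lay it down on the worktop and let go, take it again by its square grip and drive it, from either side, through cheek, lever and far cheek until the grip is fully home against the cheek, without ramming it. Let go of everything, and leave the bowl, shaker, jar and cup near the work where they stand.

Things in the scene. Friction and masses are not known exactly. Their poses are not given: they have to be found in the camera images.
- press: Steel bench press, fixed; place and yaw vary. Origin on the worktop; x from mould to fork (away from the robot at yaw 0), z up. Base slab x -95 to 105, y -60 to 60, 12 mm high. Mould drum 84 mm across at x = -30, top 53 mm; on it a ram with a 24 mm stud, top 72.5 mm, that carries the lever's middle. The lever lies along x, handle at -x, and stays upright there when let go
- fork_axis (a point): Midpoint between the two cheek holes: press x = 70, y = 0, 90 mm up; axes as the press, holes along y, 18 mm across. Cheeks: plates 10 mm thick, x 45 to 95 mm of the press, up to z = 115 mm, inner faces at y = +-13.5, outer faces at y = +-23.5 mm. The fork floor between them, z = 72.7 mm, carries the eye
- fork_stop (a point): Point on the face of the back stop between the cheeks, 17.5 mm beyond the hole axis in x (press x = 87.5 mm), 90 mm up; the stop rises to 115 mm. With the eye touching it the holes are lined up within 0.5 mm
- lever: Loose lever, 195 mm long, 0.25 to 0.5 kg, standing on its flat underside. Origin: middle of the underside, near the balance point; x to the eye, z up. Eye block x 63.5 to 97.5 mm, 22 mm thick (y), 34 mm high, 18 mm hole along y. Aluminium bar x -31 to 64, 18 mm thick, 28 mm high, to be held at x = 0. Black handle x -97.5 to -29.5, 24 mm thick, 32 mm high
- lever_eye (a point): Centre of the lever's eye hole: x = 80.5, y = 0, 17 mm above the lever's underside; axes as the lever
- pin: Hinge pin, 125 mm long, 0.14 kg. Origin: on its axis at the shoulder, where the shaft leaves the grip; x to the tip. Steel shaft 16 mm round, x 0 to 80, last 10 mm tapered to 10 mm. Black square grip 22 x 22 mm, x -45 to 0, its front face the shoulder. Weight inside the grip: on the worktop it lies level, axis 11 mm up. In the holder its axis is level, 34 mm up, along the holder's x
- pin_tip (a point): Middle of the tip's end face, 80 mm ahead of the pin's origin
- pin_holder: Aluminium pin holder, fixed; stands left or right of the press, yaw varies. Origin on the worktop under the pin's shoulder; x as the pin. Base x -77.5 to 87.5, y -30 to 30, 8 mm thick. Pocket (inner x -49 to -2, y -13 to 13, walls to 50 mm high) hides the grip; post at x 60 to 72, 40 mm high, carries the shaft, free for x 0 to 60. The pin lifts straight up out
- sauce_bowl: Small cream sauce bowl 76 mm across, 30 mm high, a bystander behind the press; origin under its centre
- salt_shaker: Salt shaker 44 mm across, 90 mm high, a bystander at the left rear; origin under its centre
- spice_jar: Spice jar 44 mm across, 105 mm high, a bystander at the right rear; origin under its centre
- steel_cup: Steel cup 71 mm across, 74 mm high, a bystander at the right; origin under its centre

How it is judged:
By the outcome, as a careful person would: the job done as asked, in the order asked, and still so for the second after the job is handed in, with the robot touching nothing.
It also fails if it takes over 69 s, if anything falls off the work surface, if the arm or the gripper's body presses on something with over 40 N, if the wrist force passes 120 N, or if a joint passes its speed limit or range.

## Working session

There is one attempt and no reset: what is moved stays moved. The work goes in short steps, Python scripts to look and compute and a tool call to move; the robot and the scene stay as the last step left them, time stands still between calls to the robot, and variables do not carry over. Pictures are saved under pics/ and viewed, and the job is handed in when it is done.

Besides the shell and the picture viewer there is one more tool, called after "Request:" by a JSON object that holds its "op" and its "data", one argument or row to a line. play_rows: Moves the arm, as the interface text tells. Its arguments: {"type":"object","properties":{"plan":{"type":"string"},"force":{"type":"number"}},"required":["plan"]}

```bash
ls -la; mkdir -p pics
python3 - <<'E'
from rig import readout, capture, camera_params, job
import cv2, numpy as np
o=readout.get_obs()
for k,v in o.items(): print(k, np.round(v,4))
for n in ["scene","side","wrist"]:
    p=camera_params(n); print(n,{k:np.round(v,4).tolist() for k,v in p.items()})
    im,d=capture(n)
    np.savez(f"pics/{n}0.npz",im=im,d=d,E=p["extrinsics"])
    cv2.imwrite(f"pics/{n}0.png",im[:,:,::-1])
    print(im.shape,d.min(),d.max())
E
```

```text
total 12
drwxr-xr-x  3 agent agent 4096 Dec  7 14:02 .
drwxr-xr-x 23 root  root  4096 Dec  7 14:02 ..
drwxr-xr-x  2 agent agent 4096 Dec  7 14:02 pics
t 0.0
joint_pos [-1.2772  0.4119 -0.0127  1.597   0.0056  1.1343 -0.0822]
qvel [-0.0008 -0.0012 -0.      0.     -0.0011 -0.0009  0.0016]
effort [-1.40000e-03 -6.00636e+01  6.81500e-01 -2.99398e+01  1.37000e-02
  1.10000e-02 -0.00000e+00]
position [0.2211 0.5841 0.2305]
tcp_rot [3.1415e+00 1.6000e-03 1.2090e+00]
force [ 0.1291 -0.2515  0.6023]
torque [ 0.0628  0.0357 -0.033 ]
grip_width 0.0855
scene {'fx': 473.2454, 'fy': 473.2454, 'cx': 324.7862, 'cy': 197.6945, 'dist': [-0.1188, 0.0, 0.0, 0.0, 0.0], 'extrinsics': [[0.8079, -0.5892, -0.0123, -0.5057], [-0.3891, -0.5176, -0.762, 0.2552], [0.4426, 0.6204, -0.6474, 1.2487], [0.0, 0.0, 0.0, 1.0]]}
(400, 640, 3) 0.0 3.8012779
side {'fx': 386.846, 'fy': 386.846, 'cx': 319.5069, 'cy': 197.9866, 'dist': [0.0222, 0.0, 0.0, 0.0, 0.0], 'extrinsics': [[-0.9991, 0.0427, 0.0071, 0.5564], [0.0239, 0.6804, -0.7325, 0.0709], [-0.0361, -0.7316, -0.6807, 1.1519], [0.0, 0.0, 0.0, 1.0]]}
(400, 640, 3) 0.0 2.484893
wrist {'fx': 324.337, 'fy': 324.337, 'cx': 323.8894, 'cy': 200.7591, 'dist': [-0.0162, 0.0, 0.0, 0.0, 0.0], 'extrinsics': [[0.3534, 0.9355, -0.0018, -0.6256], [0.8934, -0.337, 0.2971, -0.041], [0.2773, -0.1066, -0.9549, 0.3788], [0.0, 0.0, 0.0, 1.0]]}
(400, 640, 3) 0.0 1.2462978
```

View pics/scene0.png

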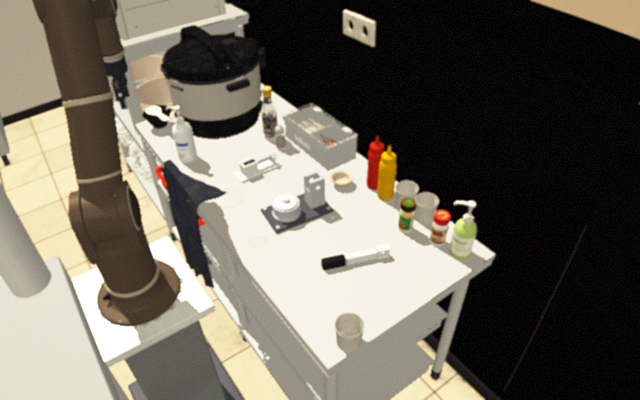

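View pics/side0.png

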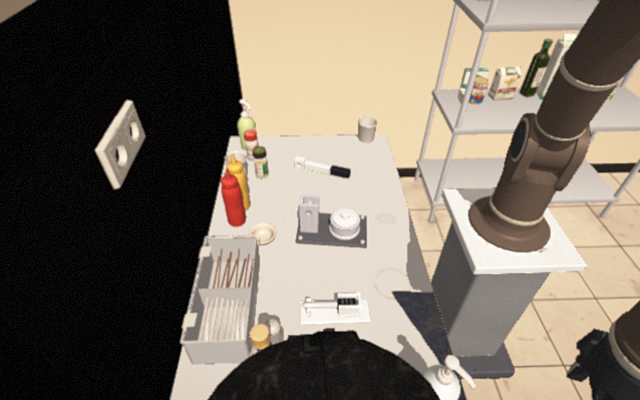

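View pics/wrist0.png

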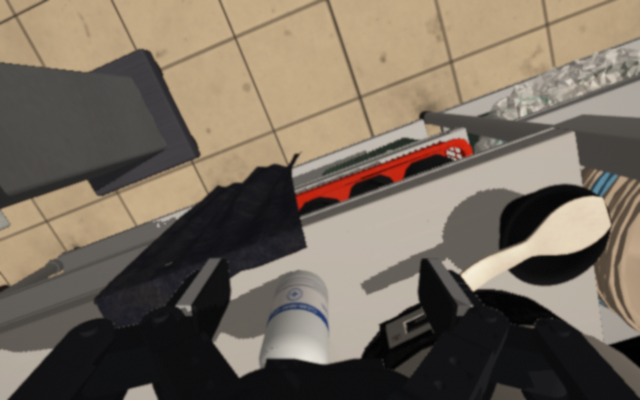

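```bash
cat > h.py <<'E'
import numpy as np, cv2
from rig import readout, capture, camera_params
def K(p): return np.array([[p["fx"],0,p["cx"]],[0,p["fy"],p["cy"]],[0,0,1.]])
def shot(n,name):
    p=camera_params(n); o=readout.get_obs(); p=camera_params(n); im,d=capture(n)
    cv2.imwrite(f"pics/{name}.png",im[:,:,::-1]); np.savez(f"pics/{name}.npz",im=im,d=d)
    import pickle; pickle.dump(dict(p=p,o=o),open(f"pics/{name}.pkl","wb"))
    return im,d,p
def load(name):
    import pickle; z=np.load(f"pics/{name}.npz"); q=pickle.load(open(f"pics/{name}.pkl","rb")); return z["im"],z["d"],q["p"],q["o"]
def rays(uv,p):
    uv=np.asarray(uv,float).reshape(-1,1,2)
    n=cv2.undistortPoints(uv,K(p),np.array(p["dist"],float)).reshape(-1,2)
    E=np.array(p["extrinsics"]); R=E[:3,:3];t=E[:3,3]
    c=-R.T@t; d=np.c_[n,np.ones(len(n))]@R
    return c,d
def onplane(uv,p,z):
    c,d=rays(uv,p); s=(z-c[2])/d[:,2]; return c+d*s[:,None]
def cloud(dep,p):
    v,u=np.mgrid[0:dep.shape[0],0:dep.shape[1]]
    c,d=rays(np.c_[u.ravel(),v.ravel()],p)
    P=c+d*dep.ravel()[:,None]; P[dep.ravel()<=0]=np.nan
    return P.reshape(dep.shape+(3,))
def proj(X,p):
    E=np.array(p["extrinsics"]); r,_=cv2.Rodrigues(E[:3,:3])
    return cv2.projectPoints(np.asarray(X,float).reshape(-1,1,3),r,E[:3,3],K(p),np.array(p["dist"],float))[0].reshape(-1,2)
def crop(im,u0,u1,v0,v1,s,name,S=None):
    c=cv2.resize(im[v0:v1,u0:u1,::-1],None,fx=s,fy=s,interpolation=cv2.INTER_CUBIC); cv2.imwrite(f"pics/{name}.png",c)
E
python3 - <<'E'
from h import *
a,d,p=shot("scene","s1"); crop(a,220,420,140,290,4,"s1c")
P=cloud(d,p)
for uv in [(260,250),(333,262),(383,250),(286,198),(313,182),(260,166),(275,160),(246,168),(348,330),(340,178),(235,195)]:
    print(uv,P[uv[1],uv[0]].round(3))
a,d,p=shot("side","d1"); crop(a,230,410,130,330,3,"d1c")
P=cloud(d,p)
for uv in [(340,171),(300,162),(345,218),(309,200),(335,305),(349,300),(308,303)]:
    print(uv,P[uv[1],uv[0]].round(3))
p=camera_params("wrist"); E=p["extrinsics"]; o=readout.get_obs()
from scipy.spatial.transform import Rotation as Ro
R=Ro.from_euler("xyz",o["tcp_rot"]).as_matrix()
print("cam in tool", (R.T@(-E[:3,:3].T@E[:3,3]-o["position"])).round(4)); print((R.T@E[:3,:3].T).round(3))
E
```

```text
(260, 250) [ 0.349 -0.06  -0.002]
(333, 262) [ 0.476 -0.245  0.028]
(383, 250) [ 0.61  -0.297  0.034]
(286, 198) [0.491 0.012 0.075]
(313, 182) [ 0.576 -0.011  0.11 ]
(260, 166) [0.55  0.283 0.008]
(275, 160) [0.6   0.261 0.025]
(246, 168) [0.484 0.257 0.045]
(348, 330) [ 0.383 -0.43   0.007]
(340, 178) [0.73  0.055 0.012]
(235, 195) [0.407 0.202 0.001]
(340, 171) [ 0.479 -0.227  0.024]
(300, 162) [nan nan nan]
(345, 218) [0.488 0.027 0.062]
(309, 200) [ 0.586 -0.01   0.099]
(335, 305) [0.533 0.282 0.036]
(349, 300) [0.5   0.274 0.043]
(308, 303) [0.596 0.278 0.041]
cam in tool [ 0.0014 -0.0738 -0.1423]
[[ 1.     0.001 -0.   ]
 [-0.001  0.955  0.297]
 [ 0.    -0.297  0.955]]
```

View pics/s1c.png

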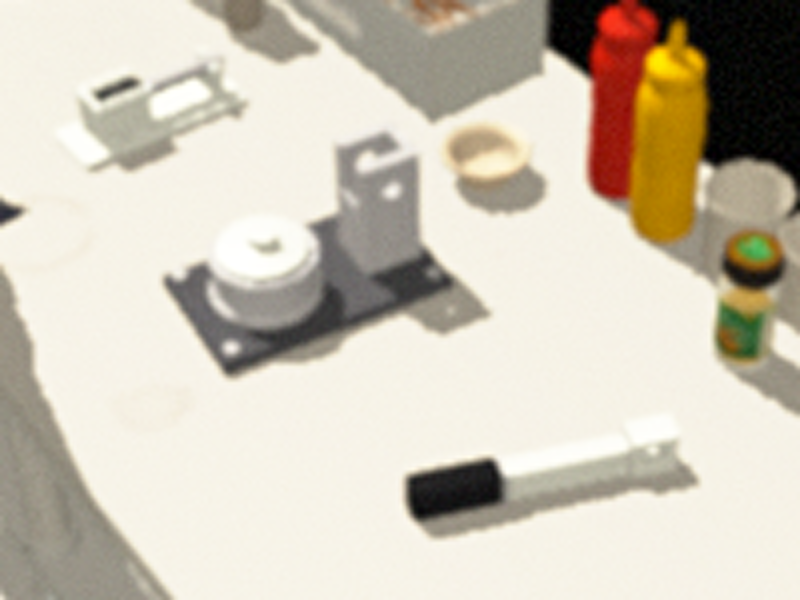

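View pics/d1c.png

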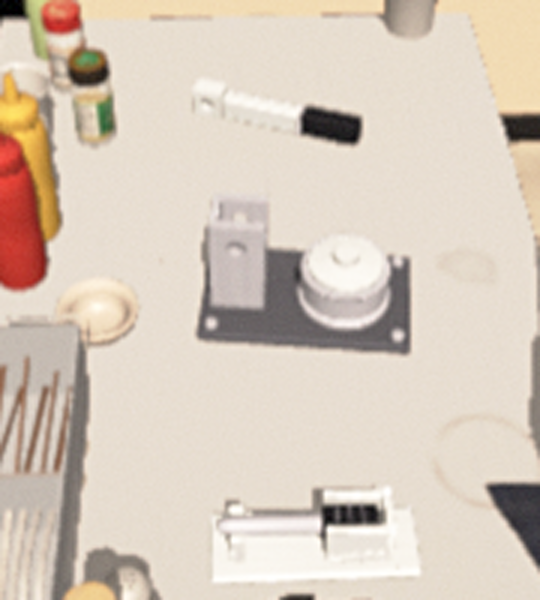

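```bash
cat > go.py <<'E'
import sys, numpy as np
from rig import readout
def go(tx,ty,tz,yawdeg,jaw=100,vmax=4.0):
    o=readout.get_obs(); p=np.array(o["position"]); r,pi_,yw=o["tcp_rot"]
    print("t",round(o["t"],2),"pos",p.round(4),"rpy",np.degrees(o["tcp_rot"]).round(2),"F",np.round(o["force"],1),"w",round(o["grip_width"],4),"q",np.round(o["joint_pos"],2))
    d=np.array([tx,ty,tz])-p; dy=(yawdeg-np.degrees(yw)+180)%360-180
    n=int(max(1,np.ceil(np.linalg.norm(d)*100/vmax),np.ceil(abs(dy)/8)))
    out=[]
    f=yw
    for i in range(n):
        w=d/n*100
        x=w[0]*np.cos(f)+w[1]*np.sin(f); y=w[0]*np.sin(f)-w[1]*np.cos(f)
        out.append((round(x,2),round(y,2),round(-w[2],2),round(-dy/n,2),jaw)); f+=np.radians(dy/n)
    for i in range(0,n,5): print("; ".join("%g %g %g %g %g"%r for r in out[i:i+5]))
if __name__=="__main__":
    a=[float(v) for v in sys.argv[1:]]; go(*a)
E
python3 go.py 0.50 0.26 0.22 90
```

```text
t 0.25 pos [0.2212 0.5843 0.2309] rpy [1.800e+02 4.000e-02 6.927e+01] F [-0.3 -0.6 -0.5] w 0.0857 q [-1.28  0.41 -0.01  1.6   0.01  1.13 -0.08]
-1.86 3.41 0.1 -1.88 100; -1.97 3.35 0.1 -1.88 100; -2.08 3.28 0.1 -1.88 100; -2.19 3.21 0.1 -1.88 100; -2.29 3.14 0.1 -1.88 100
-2.39 3.06 0.1 -1.88 100; -2.49 2.98 0.1 -1.88 100; -2.59 2.9 0.1 -1.88 100; -2.68 2.81 0.1 -1.88 100; -2.78 2.72 0.1 -1.88 100
-2.86 2.63 0.1 -1.88 100
```

Request:
{"op": "play_rows", "data": {
  "plan": "-2 3.4 0.1 -2 100; -2 3.4 0.1 -2 100; -2 3.3 0.1 -2 100; -2.2 3.2 0.1 -2 100; -2.3 3.1 0.1 -2 100"
}}

```text
t: 0.75
position: [0.349, 0.4353, 0.2263]
tcp_rot: [3.142, -0.0, 1.385]
force: [1.4, 0.2, -0.6]
grip_width: 0.0852
```

Request:
{"op": "play_rows", "data": {
  "plan": "-2.4 3 0.1 -2 100; -2.5 3 0.1 -2 100; -2.6 2.9 0.1 -2 100; -2.7 2.8 0.1 -2 100; -2.8 2.7 0.1 -2 100"
}}

```text
t: 1.25
position: [0.4769, 0.2892, 0.2213]
tcp_rot: [3.141, -0.0, 1.56]
force: [0.3, 1.1, -0.2]
grip_width: 0.085
```

Request:
{"op": "play_rows", "data": {
  "plan": "-2.8 2.6 0.1 -1 100; 0 0 0 0 100"
}}

```text
t: 1.45
position: [0.5054, 0.2564, 0.2202]
tcp_rot: [3.14, 0.003, 1.568]
force: [-0.5, -1.1, -0.1]
grip_width: 0.0855
```

```bash
python3 - <<'E'
from h import *
a,d,p=shot("wrist","w1")
E
python3 go.py 0.5 0.26 0.22 90
```

```text
t 1.5 pos [0.5034 0.2593 0.2201] rpy [1.7998e+02 6.0000e-02 8.9960e+01] F [-0.7  1.1 -0.1] w 0.0849 q [-0.63  0.32  0.09  1.76 -0.03  1.06  1.04]
0.07 -0.34 0.01 -0.04 100
```

View pics/w1.png

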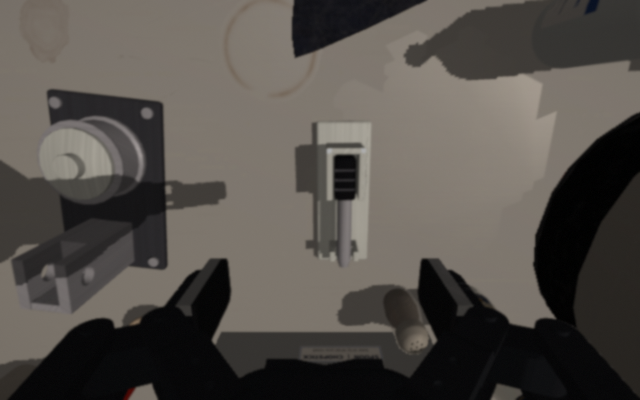

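```bash
python3 - <<'E'
from h import *
a,d,p,o=load("w1"); P=cloud(d,p)
for uv in [(343,215),(344,255),(343,180),(410,340),(402,292),(342,262),(345,125),(345,170)]: print(uv,a[uv[1],uv[0]],P[uv[1],uv[0]].round(4))
E
python3 go.py 0.47 0.01 0.25 90
```

```text
(343, 215) [107 101 101] [0.5478 0.2764 0.0416]
(344, 255) [119 114 113] [0.5943 0.2782 0.0416]
(343, 180) [41 39 41] [0.5094 0.2757 0.0441]
(410, 340) [105  96  86] [0.6677 0.3447 0.0879]
(402, 292) [40 35 31] [0.6548 0.3507 0.0205]
(342, 262) [107 101 101] [0.6025 0.2761 0.0422]
(345, 125) [162 158 148] [0.4579 0.279  0.0074]
(345, 170) [44 42 43] [0.4989 0.2775 0.0453]
t 1.5 pos [0.5034 0.2593 0.2201] rpy [1.7998e+02 6.0000e-02 8.9960e+01] F [-0.7  1.1 -0.1] w 0.0849 q [-0.63  0.32  0.09  1.76 -0.03  1.06  1.04]
-3.56 -0.47 -0.43 -0.01 100; -3.56 -0.48 -0.43 -0.01 100; -3.56 -0.48 -0.43 -0.01 100; -3.56 -0.48 -0.43 -0.01 100; -3.56 -0.48 -0.43 -0.01 100
-3.56 -0.48 -0.43 -0.01 100; -3.56 -0.48 -0.43 -0.01 100
```

Request:
{"op": "play_rows", "data": {
  "plan": "-3.5 -0.5 -0.4 0 100; -3.5 -0.5 -0.4 0 100; -3.5 -0.5 -0.4 0 100; -3.5 -0.5 -0.5 0 100; -3.5 -0.5 -0.5 0 100"
}}

```text
t: 2.0
position: [0.4767, 0.0872, 0.2425]
tcp_rot: [-3.142, -0.001, 1.577]
force: [0.6, -0.0, 0.2]
grip_width: 0.0852
```

Request:
{"op": "play_rows", "data": {
  "plan": "-3.5 -0.5 -0.4 0 100; -3.5 -0.5 -0.4 0 100; 0 0 0 0 100"
}}

```text
t: 2.3
position: [0.4672, 0.0135, 0.2511]
tcp_rot: [3.141, 0.001, 1.571]
force: [0.8, 0.0, -0.6]
grip_width: 0.0856
```

```bash
python3 - <<'E'
from h import *
a,d,p=shot("wrist","w2")
E
python3 go.py 0.5 -0.25 0.20 70
```

```text
t 2.35 pos [0.4675 0.0161 0.2508] rpy [ 1.7995e+02 -2.0000e-02  9.0120e+01] F [-0.8  2.1 -0. ] w 0.0856 q [-0.34  0.12  0.23  1.95 -0.03  1.08  1.47]
-3.8 0.46 0.73 2.87 100; -3.77 0.65 0.73 2.87 100; -3.74 0.83 0.73 2.87 100; -3.69 1.02 0.73 2.87 100; -3.63 1.2 0.73 2.87 100
-3.57 1.39 0.73 2.87 100; -3.5 1.56 0.73 2.87 100
```

View pics/w2.png

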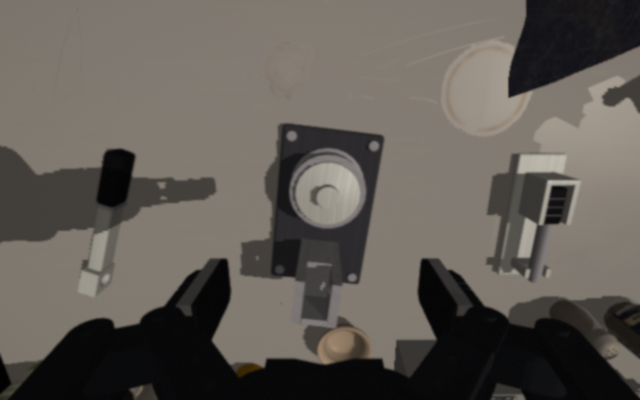

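Run:
```python
from h import *
a,d,p,o=load("w2"); P=cloud(d,p)
crop(a,230,430,110,340,3,"w2c")
g=a.max(2)
# slab by depth & darkness
z=P[:,:,2]
m=((g<75)&(z<0.02)&(z>0.004)).astype(np.uint8)*255
m[:, :250]=0; m[:,400:]=0; m[320:]=0
m=cv2.morphologyEx(m,cv2.MORPH_OPEN,np.ones((3,3)))
cv2.imwrite("pics/m2.png",m)
ys,xs=np.nonzero(m)
Q=onplane(np.c_[xs,ys],p,0.012)[:,:2].astype(np.float32)
h=cv2.convexHull(Q*1000); r=cv2.minAreaRect(h); print(r)
# fork: top points z>0.108
f=(z>0.108)&(z<0.12); f[:,:250]=0;f[:,400:]=0
ys,xs=np.nonzero(f); print(len(xs), np.nanmedian(z[f]))
F=P[f][:,:2].astype(np.float32)*1000
print(cv2.minAreaRect(F), F.mean(0))
# ram stud z ~.0725
f=(z>0.069)&(z<0.0755); f[:,:250]=0;f[:,400:]=0; f[230:]=0
F=P[f][:,:2]*1000; print(len(F),np.median(F,0),cv2.minEnclosingCircle(F.astype(np.float32)))
f=(z>0.05)&(z<0.066); f[:,:250]=0;f[:,400:]=0; f[235:]=0
F=P[f][:,:2]*1000; print(len(F),np.median(F,0),cv2.minEnclosingCircle(F.astype(np.float32)))
# lever
f=(z>0.015)&(z<0.045); f[:,200:]=0; f[:130]=0;f[310:]=0;f[:,:70]=0
f&=z>0.02
F=P[f]*1000; print(len(F), cv2.minAreaRect(F[:,:2].astype(np.float32)),F[:,2].max())
```

```text
((523.9639282226562, 12.053825378417969), (118.69459533691406, 197.89675903320312), 83.06295013427734)
1217 0.11461231214540057
((589.3152465820312, 4.513767242431641), (47.149940490722656, 51.22168731689453), 82.9229507446289) [591.8714     4.265422]
406 [489.63201856  16.07051827] ((490.04705810546875, 16.444021224975586), 12.104279518127441)
3991 [484.35067882  16.14396241] ((490.1536560058594, 16.40790557861328), 41.93746566772461)
3054 ((541.3953857421875, -258.9696960449219), (24.322996139526367, 195.88735961914062), 68.8349609375) 35.75563596618237
```

View pics/w2c.png

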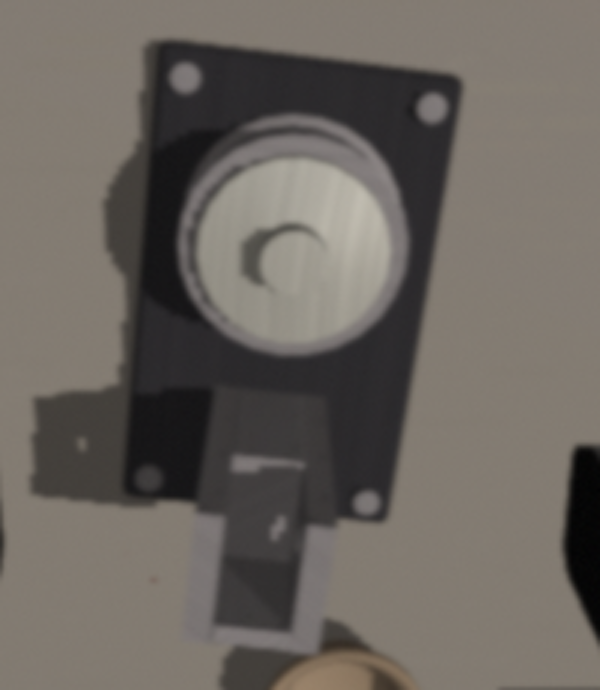

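```bash
python3 go.py 0.541 -0.259 0.13 68.8
```

```text
t 2.35 pos [0.4675 0.0161 0.2508] rpy [ 1.7995e+02 -2.0000e-02  9.0120e+01] F [-0.8  2.1 -0. ] w 0.0856 q [-0.34  0.12  0.23  1.95 -0.03  1.08  1.47]
-3.44 0.91 1.51 2.66 100; -3.39 1.07 1.51 2.66 100; -3.34 1.23 1.51 2.66 100; -3.28 1.38 1.51 2.66 100; -3.21 1.53 1.51 2.66 100
-3.14 1.68 1.51 2.66 100; -3.06 1.82 1.51 2.66 100; -2.97 1.96 1.51 2.66 100
```

Request:
{"op": "play_rows", "data": {
  "plan": "-3.5 0.9 1.2 2.7 100; -3.4 1 1.5 2.7 100; -3.3 1.2 1.5 2.7 100; -3.3 1.4 1.5 2.7 100; -3.2 1.5 1.6 2.7 100"
}}

```text
t: 2.85
position: [0.514, -0.1539, 0.1765]
tcp_rot: [3.141, -0.001, 1.341]
force: [0.4, 1.2, -0.1]
grip_width: 0.0853
```

Request:
{"op": "play_rows", "data": {
  "plan": "-3.1 1.7 1.6 2.7 100; -3.1 1.8 1.6 2.6 100; -3 2 1.6 2.6 100; 0 0 0 0 100"
}}

```text
t: 3.25
position: [0.5403, -0.2612, 0.1265]
tcp_rot: [-3.139, 0.002, 1.198]
force: [-0.2, -0.3, 0.1]
grip_width: 0.0855
```

```bash
python3 - <<'E'
from h import *
a,d,p=shot("wrist","w3"); P=cloud(d,p); z=P[:,:,2]
f=(z>0.022)&(z<0.04)&(P[:,:,1]<-0.18)&(P[:,:,1]>-0.34)&(P[:,:,0]>0.43)&(P[:,:,0]<0.66)
f[:,:230]=0;f[:,420:]=0
F=P[f]*1000; print(len(F), cv2.minAreaRect(F[:,:2].astype(np.float32)),np.median(F[:,2]))
bl=f&(a.max(2)<50); wh=f&(a.max(2)>90)
for n,m in(("black",bl),("white",wh)):
    F=P[m]*1000; print(n,len(F), cv2.minAreaRect(F[:,:2].astype(np.float32)),np.median(F[:,2]))
E
python3 go.py 0.5414 -0.259 0.13 68.8
```

```text
6638 ((541.5634155273438, -259.93853759765625), (23.989208221435547, 195.29888916015625), 69.2447738647461) 30.110625600679576
black 3014 ((481.64276123046875, -237.03848266601562), (23.462661743164062, 67.04753875732422), 69.57750701904297) 31.048441142040417
white 3218 ((542.4620971679688, -260.25238037109375), (21.746173858642578, 193.34622192382812), 69.11196899414062) 27.987582353368055
t 3.3 pos [ 0.5405 -0.2588  0.1274] rpy [-1.7985e+02  3.0000e-02  6.8790e+01] F [ 0.  -0.2 -0.2] w 0.0854 q [ 0.08  0.49  0.39  1.79 -0.23  0.91  1.77]
0.01 0.1 -0.26 -0.01 100
```

View pics/w3.png

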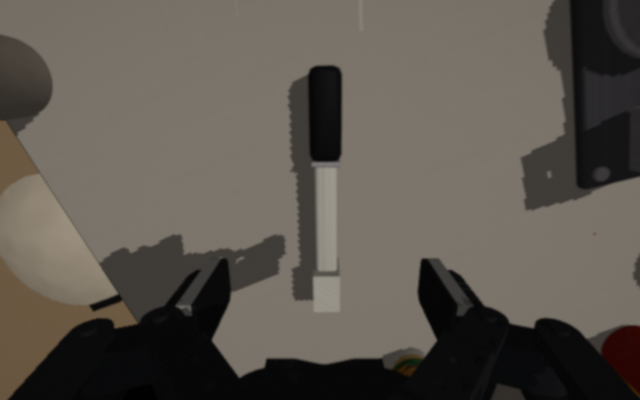

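Request:
{"op": "play_rows", "data": {
  "plan": "0 0 3.5 -0.3 100; 0 0 3.5 0 100; 0 0 2.5 0 100; 0 0 1.5 0 100; 0 0 1 0 100"
}}

```text
t: 3.8
position: [0.541, -0.2566, 0.0085]
tcp_rot: [-3.141, -0.001, 1.21]
force: [-0.1, 0.4, 0.4]
grip_width: 0.0854
```

```bash
python3 go.py 0.5415 -0.2595 0.004 69.1
```

```text
t 3.8 pos [ 0.541  -0.2566  0.0085] rpy [-1.7995e+02 -6.0000e-02  6.9310e+01] F [-0.1  0.4  0.4] w 0.0854 q [ 0.13  0.66  0.32  1.85 -0.31  0.68  1.84]
-0.26 0.15 0.45 0.21 100
```

Request:
{"op": "play_rows", "data": {
  "plan": "-0.2 0.1 0.3 0 100; 0 0 0 0 30; 0 0 0 0 10; 0 0 0 0 10; 0 0 0 0 10",
  "force": 60
}}

```text
t: 4.3
position: [0.5411, -0.2611, 0.007]
tcp_rot: [3.14, -0.0, 1.207]
force: [0.1, 0.4, 0.5]
grip_width: 0.0286
```

Request:
{"op": "play_rows", "data": {
  "plan": "0 0 0 0 10; 0 0 0 0 10"
}}

```text
t: 4.5
position: [0.5412, -0.2611, 0.007]
tcp_rot: [3.141, -0.0, 1.207]
force: [-1.0, 1.0, 5.8]
grip_width: 0.017
```

```bash
python3 go.py 0.5415 -0.2595 0.004 69.1
```

```text
t 4.5 pos [ 0.5412 -0.2611  0.007 ] rpy [ 1.7994e+02 -1.0000e-02  6.9160e+01] F [-1.   1.   5.8] w 0.017 q [ 0.14  0.66  0.32  1.85 -0.31  0.68  1.85]
0.16 -0.03 0.3 0.06 100
```

Request:
{"op": "play_rows", "data": {
  "plan": "0 0 0 0 0; 0 0 -1 0 0; 0 0 -3 0 0; 0 0 -3.5 0 0; 0 0 -3.5 0 0"
}}

```text
t: 5.0
position: [0.54, -0.2607, 0.1173]
tcp_rot: [-3.14, 0.0, 1.207]
force: [0.1, 1.0, -2.2]
grip_width: 0.0164
```

Request:
{"op": "play_rows", "data": {
  "plan": "0 0 -3.5 0 0; 0 0 -2 0 0; 0 0 0 0 0"
}}

```text
t: 5.3
position: [0.5421, -0.2617, 0.1747]
tcp_rot: [3.136, -0.0, 1.207]
force: [0.5, -0.6, -2.8]
grip_width: 0.0169
```

```bash
python3 - <<'E'
from h import *
a,d,p=shot("wrist","w4")
E
python3 go.py 0.505 0.0145 0.17 83.1 0
```

```text
t 5.35 pos [ 0.5411 -0.2611  0.1725] rpy [ 1.7987e+02 -2.0000e-02  6.9170e+01] F [-0.3  0.3 -3.2] w 0.0165 q [ 0.06  0.44  0.42  1.75 -0.21  0.99  1.76]
3.5 -1.88 0.04 -1.99 0; 3.56 -1.76 0.04 -1.99 0; 3.62 -1.64 0.04 -1.99 0; 3.67 -1.51 0.04 -1.99 0; 3.72 -1.38 0.04 -1.99 0
3.77 -1.25 0.04 -1.99 0; 3.81 -1.12 0.04 -1.99 0
```

View pics/w4.png

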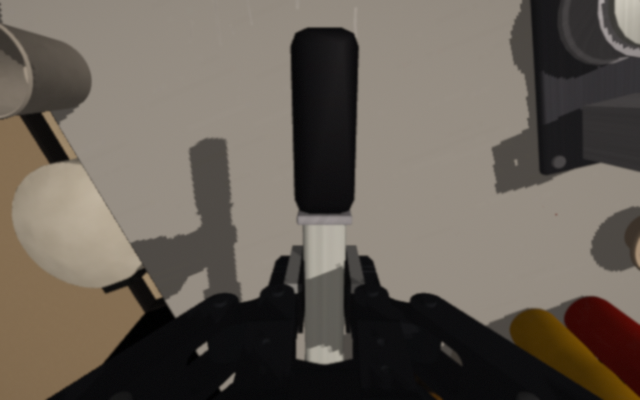

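```bash
cat > lev.py <<'E'
from h import *
from scipy.spatial.transform import Rotation as Ro
def lev(name):
    a,d,p,o=load(name); P=cloud(d,p)
    R=Ro.from_euler("xyz",o["tcp_rot"]).as_matrix(); 
    T=(P-o["position"])@R   # tool coords
    # use camera fixed in tool: same
    f=(a.max(2)<45)&(abs(T[:,:,0])<0.02)&(T[:,:,2]<0.02)&(T[:,:,2]>-0.06)&(T[:,:,1]<-0.02)
    f[235:]=0
    Q=T[f]*1000; r=cv2.minAreaRect(Q[:,:2].astype(np.float32)); print("handle",len(Q),r)
    print("z med",np.median(Q[:,2]))
    # top slope
    top=np.abs(Q[:,0])<8
    y=Q[top,1]; z=Q[top,2]; A=np.c_[y,np.ones(len(y))]
    for _ in range(4):
        s=np.linalg.lstsq(A,z,rcond=None)[0]; r_=z-A@s; k=abs(r_)<1.5; A=A[k];z=z[k]
    print("top z at y=0:",s[1].round(2),"slope deg",np.degrees(np.arctan(s[0])).round(2),len(z))
    # centre line
    for lo in range(-100,-25,15):
        k=(Q[:,1]>lo)&(Q[:,1]<lo+15)
        if k.sum()>20: print(lo,np.percentile(Q[k,0],[2,98]).round(1),Q[k,0].mean().round(2),np.median(Q[k,2]).round(1))
    print(Q[:,1].min(),Q[:,1].max())
if __name__=="__main__":
    import sys; lev(sys.argv[1])
E
python3 lev.py w4
```

```text
handle 11219 ((1.5369863510131836, -63.847320556640625), (67.10215759277344, 23.24672508239746), 89.70774841308594)
z med -24.16267093312619
top z at y=0: -24.47 slope deg -0.04 7622
-100 [-9.1 12.1] 1.46 -24.0
-85 [-9.3 12.3] 1.44 -24.2
-70 [-9.4 12.3] 1.47 -24.3
-55 [-9.3 12.3] 1.43 -24.2
-40 [-8.9 11.8] 1.41 -23.8
-97.42096325605414 -30.27695433073529
```

Run:
```python
from h import *
for n in ["w1","w2","s1","d1"]:
    a,d,p,o=load(n); P=cloud(d,p)
    near=(np.hypot(P[:,:,0]-.59,P[:,:,1]-.005)<.05)
    f=near&(P[:,:,2]>0.108)&(P[:,:,2]<0.122)
    F=P[f]*1000; F2=F[:,:2].astype(np.float32); print(n,len(F),cv2.minAreaRect(F2),np.median(F[:,2]).round(1))
    f=(np.hypot(P[:,:,0]-.49,P[:,:,1]-.0164)<.05)&(P[:,:,2]>0.068)&(P[:,:,2]<0.077)
    F=P[f]*1000
    if len(F)>5: print("  stud",len(F),cv2.minEnclosingCircle(F[:,:2].astype(np.float32)),F.mean(0))
    f=(np.hypot(P[:,:,0]-.541,P[:,:,1]+.26)<.12)&(P[:,:,2]>0.022)&(P[:,:,2]<0.04)&(P[:,:,1]<-.2)
    F=P[f]*1000
    if len(F)>5: print("  lever",len(F),cv2.minAreaRect(F[:,:2].astype(np.float32)))
```

```text
w1 2066 ((589.289794921875, 5.075471878051758), (49.66075897216797, 51.95894241333008), 82.73757934570312) 114.4
  stud 567 ((491.13189697265625, 17.49574089050293), 13.099674224853516) [490.06108563  18.70464252  72.083233  ]
w2 1217 ((589.315185546875, 4.513765335083008), (47.14994430541992, 51.22163391113281), 82.92295837402344) 114.6
  stud 409 ((490.04705810546875, 16.444021224975586), 12.104279518127441) [489.48818712  16.44520123  71.99805213]
  lever 2921 ((541.3953857421875, -258.9696960449219), (24.322996139526367, 195.88735961914062), 68.8349609375)
s1 149 ((587.3240966796875, 5.2240447998046875), (54.69328308105469, 52.867637634277344), 82.07404327392578) 115.2
  stud 43 ((489.9386901855469, 18.325769424438477), 14.219115257263184) [488.60630556  15.9651491   72.61011378]
  lever 509 ((540.449462890625, -258.5234375), (30.89088249206543, 196.27651977539062), 70.20210266113281)
d1 169 ((587.376953125, 4.4591064453125), (50.24463653564453, 48.603755950927734), 83.75119018554688) 113.0
  stud 48 ((487.4681396484375, 15.522845268249512), 12.850716590881348) [487.62634714  17.028649    71.18035446]
  lever 298 ((538.314208984375, -258.942138671875), (29.786949157714844, 194.77952575683594), 68.771484375)
```

```bash
python3 go.py 0.5034 0.0133 0.172 83 0
```

```text
t 5.35 pos [ 0.5411 -0.2611  0.1725] rpy [ 1.7987e+02 -2.0000e-02  6.9170e+01] F [-0.3  0.3 -3.2] w 0.0165 q [ 0.06  0.44  0.42  1.75 -0.21  0.99  1.76]
3.47 -1.9 0.01 -1.98 0; 3.54 -1.78 0.01 -1.98 0; 3.59 -1.65 0.01 -1.98 0; 3.65 -1.53 0.01 -1.98 0; 3.7 -1.4 0.01 -1.98 0
3.75 -1.27 0.01 -1.98 0; 3.79 -1.14 0.01 -1.98 0
```

Request:
{"op": "play_rows", "data": {
  "plan": "3.4 -1.9 0 -2 0; 3.5 -1.8 0 -2 0; 3.6 -1.6 0 -2 0; 3.6 -1.5 0 -2 0; 3.7 -1.4 0 -2 0"
}}

```text
t: 5.85
position: [0.512, -0.0649, 0.1695]
tcp_rot: [-3.139, 0.001, 1.383]
force: [0.7, 0.8, -2.5]
grip_width: 0.0168
```

Request:
{"op": "play_rows", "data": {
  "plan": "3.7 -1.3 0 -2 0; 3.7 -1.1 0 -1.8 0; 0 0 0 0 0; 0 0 0 0 0"
}}

```text
t: 6.25
position: [0.5016, 0.0113, 0.1699]
tcp_rot: [-3.139, 0.001, 1.451]
force: [-0.4, -0.7, -1.9]
grip_width: 0.0168
```

```bash
python3 - <<'E'
from h import *
a,d,p=shot("scene","s2"); crop(a,230,390,130,250,5,"s2c")
a,d,p=shot("side","d2"); crop(a,250,410,150,270,5,"d2c")
a,d,p=shot("wrist","w5")
E
python3 lev.py w5
python3 go.py 0.5034 0.0133 0.172 83 0
```

```text
handle 11331 ((0.8037986755371094, -63.683319091796875), (24.06708526611328, 67.01637268066406), 0.11751073598861694)
z med -24.202141306656063
top z at y=0: -24.52 slope deg -0.02 7730
-100 [-9.6 11.5] 0.97 -24.0
-85 [-10.2  12. ] 0.9 -24.3
-70 [-10.4  11.9] 0.79 -24.3
-55 [-9.8 11.6] 0.88 -24.3
-40 [-9.5 11.1] 0.79 -23.9
-97.20260555698376 -30.158973762930096
t 6.4 pos [0.5023 0.0091 0.1706] rpy [-1.7993e+02  5.0000e-02  8.2850e+01] F [-0.2 -0.4 -2.8] w 0.0167 q [-0.36  0.27  0.29  1.97 -0.1   0.91  1.43]
0.43 0.05 -0.14 -0.15 0
```

View pics/s2c.png

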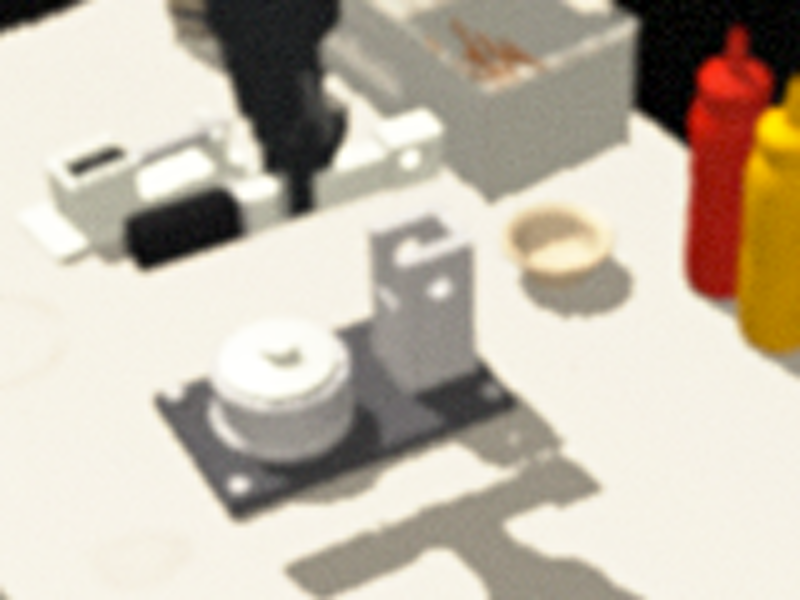

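View pics/d2c.png

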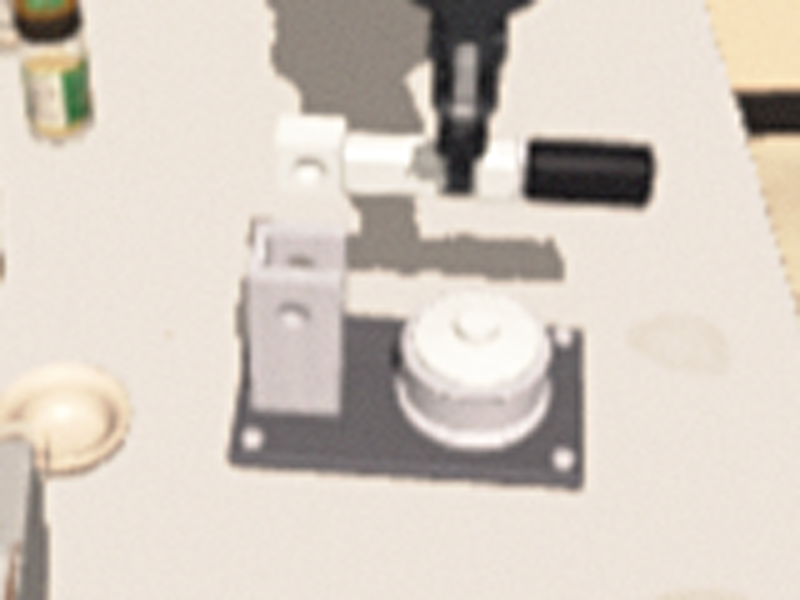

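Run:
```python
from h import *
from scipy.spatial.transform import Rotation as Ro
for n in ["w1","w2","w3","w4","w5"]:
    a,d,p,o=load(n); E=p["extrinsics"]; R=Ro.from_euler("xyz",o["tcp_rot"]).as_matrix()
    print(n,(R.T@(-E[:3,:3].T@E[:3,3]-o["position"])*1000).round(2), (-E[:3,:3].T@E[:3,3]).round(4),o["position"])
u=np.array([.9928,-.1202]); v=np.array([.1202,.9928])
ax=np.array([589.3,4.5])
for n in ["s2","d2"]:
    a,d,p,o=load(n); P=cloud(d,p)*1000
    X=(P[:,:,:2]-[589.3,4.5]); U=X@u; V=X@v; z=P[:,:,2]
    for nm,f in (("eye",(abs(U)<40)&(abs(V)<40)&(z>165)&(z<210)),("bar",(U>-65)&(U<-25)&(abs(V)<40)&(z>165)&(z<210)),("hand",(U>-190)&(U<-115)&(abs(V)<40)&(z>160)&(z<210)),("fork",(abs(U)<40)&(abs(V)<40)&(z>108)&(z<122))):
        if f.sum()<5: print(n,nm,f.sum()); continue
        print(n,nm,f.sum(),"U",np.percentile(U[f],[2,50,98]).round(1),"V",np.percentile(V[f],[2,50,98]).round(1),"z",np.percentile(z[f],[2,50,98]).round(1))
```

```text
w1 [   0.68  -73.38 -142.26] [0.4318 0.2576 0.3623] [0.5053857  0.25637039 0.22019943]
w2 [   0.66  -73.4  -142.23] [0.3937 0.0142 0.3933] [0.46721535 0.013467   0.25110937]
w3 [   1.46  -73.79 -142.26] [ 0.4725 -0.2328  0.269 ] [ 0.54026815 -0.26123738  0.12653747]
w4 [   1.45  -73.78 -142.25] [ 0.4729 -0.2339  0.3165] [ 0.54205727 -0.26172788  0.17465511]
w5 [   0.95  -73.49 -142.25] [0.4296 0.0196 0.3127] [0.50212906 0.00941077 0.17036041]
s2 eye 203 U [-38.8 -14.1   7.1] V [-15.2  -9.6   9.2] z [166.1 189.4 200.8]
s2 bar 124 U [-64.3 -42.5 -25.4] V [-15.3  -9.4   3.5] z [166.9 185.4 197.6]
s2 hand 307 U [-186.4 -153.8 -116.7] V [-17.4 -11.1   7.7] z [168.4 190.1 199.2]
s2 fork 152 U [-25.7   2.3  23.9] V [-25.4  -3.   24.2] z [108.7 115.4 120.3]
d2 eye 243 U [-37.8 -14.5   6.4] V [-15.    2.2   6.9] z [167.  188.5 197.2]
d2 bar 173 U [-63.6 -44.5 -26.5] V [-14.5   2.    5.4] z [166.1 183.9 194.2]
d2 hand 372 U [-185.6 -150.5 -116.8] V [-12.1   4.6   9. ] z [165.8 188.  195.3]
d2 fork 162 U [-26.1  -0.2  21.8] V [-24.6   6.8  24. ] z [108.5 113.3 116.1]
```

Request:
{"op": "play_rows", "data": {
  "plan": "0.35 0 1.5 0 0; 0 0 1.5 -0.1 0; 0 0 0 0 0; 0 0 0 0 0"
}}

```text
t: 6.8
position: [0.503, 0.0129, 0.1412]
tcp_rot: [-3.141, 0.001, 1.448]
force: [0.5, -0.8, -2.8]
grip_width: 0.0169
```

```bash
cat > chk.py <<'E'
from h import *
import sys
u=np.array([.9928,-.1202]); v=np.array([.1202,.9928])
def chk(tag,zb):
  for c in ["scene","side"]:
    a,d,p=shot(c,tag+c); P=cloud(d,p)*1000
    X=(P[:,:,:2]-[589.3,4.5]); U=X@u; V=X@v; z=P[:,:,2]
    for nm,f in (("eye",(abs(U)<40)&(abs(V)<40)&(z>zb+12)&(z<zb+45)),("bar",(U>-65)&(U<-25)&(abs(V)<40)&(z>zb+4)&(z<zb+35)),("hand",(U>-190)&(U<-115)&(abs(V)<40)&(z>zb+4)&(z<zb+45)),("fork",(abs(U)<40)&(abs(V)<40)&(z>108)&(z<122))):
        if f.sum()<5: print(c,nm,f.sum()); continue
        print(c,nm,f.sum(),"U",np.percentile(U[f],[2,50,98]).round(1),"V",np.percentile(V[f],[2,50,98]).round(1),"z",np.percentile(z[f],[2,50,98]).round(1))
  crop(load(tag+"scene")[0],230,390,130,250,5,tag+"sc"); crop(load(tag+"side")[0],250,410,150,270,5,tag+"dc")
if __name__=="__main__": chk(sys.argv[1],float(sys.argv[2]))
E
python3 chk.py a1 134; python3 go.py 0.5034 0.0133 0.14 83 0
```

```text
scene eye 157 U [-39.2 -15.8   9.5] V [-13.7  -8.4  10.7] z [146.6 165.  172.5]
scene bar 117 U [-63.1 -43.5 -25.3] V [-13.1  -8.3   6.3] z [138.8 155.8 166.1]
scene hand 295 U [-185.  -152.5 -116.2] V [-15.   -9.5   8.3] z [140.7 161.4 170.2]
scene fork 108 U [-24.4   2.5  24.3] V [-24.9 -16.3  17.8] z [108.4 114.2 119.6]
side eye 176 U [-38.2 -16.5   6.7] V [-12.5   5.1  10.5] z [147.1 162.5 169.9]
side bar 164 U [-64.6 -45.6 -25.2] V [-9.2  5.4  9. ] z [139.1 157.  163.5]
side hand 344 U [-184.  -149.9 -116.5] V [-11.1   8.   12.1] z [139.4 160.2 167. ]
side fork 127 U [-26.2   3.9  21.6] V [-19.8  15.   24.1] z [108.4 113.1 116.2]
t 6.9 pos [0.5036 0.0133 0.1419] rpy [179.95  -0.    83.  ] F [-0.2  0.3 -2.5] w 0.0166 q [-0.35  0.31  0.28  2.   -0.11  0.84  1.44]
-0 -0.02 0.19 0 0
```

View pics/a1sc.png

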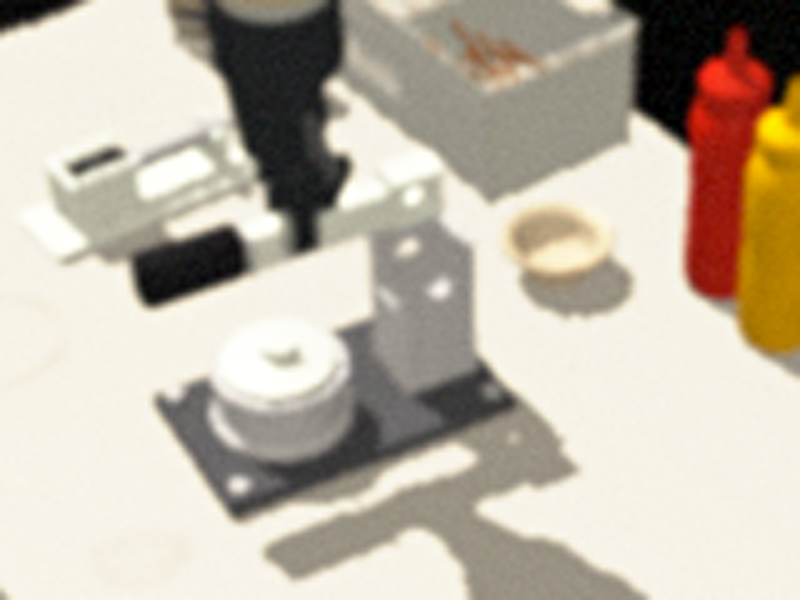

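View pics/a1dc.png

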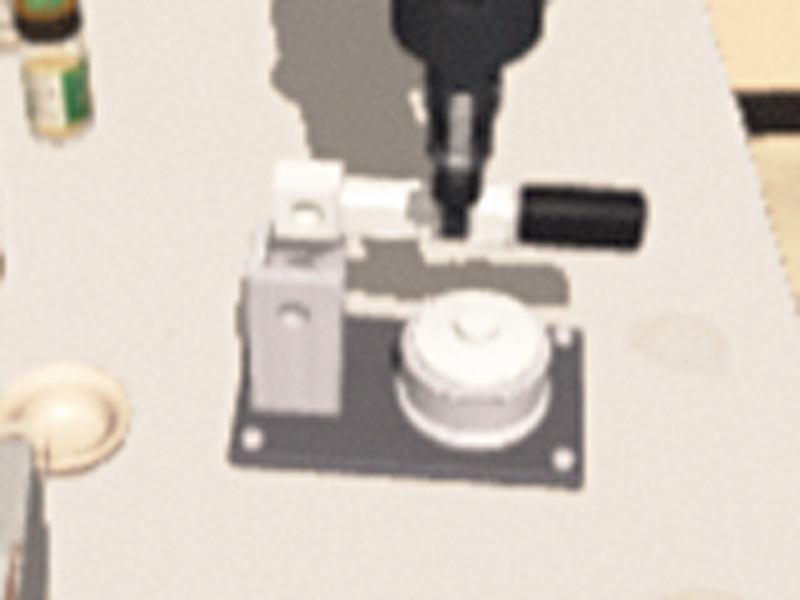

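Request:
{"op": "play_rows", "data": {
  "plan": "0.06 0 1 0 0; 0 0 0.8 0 0; 0 0 0.7 0 0; 0 0 0.5 0 0; 0 0 0 0 0"
}}

```text
t: 7.4
position: [0.5026, 0.0145, 0.1103]
tcp_rot: [-3.14, 0.001, 1.45]
force: [-0.1, -0.3, -2.1]
grip_width: 0.017
```

Request:
{"op": "play_rows", "data": {
  "plan": "0 0 0.7 0 0; 0 0 0.7 0 0; 0 0 0.7 0 0; 0 0 0.4 0 0; 0 0 0 0 0"
}}

```text
t: 7.9
position: [0.5027, 0.0145, 0.0855]
tcp_rot: [-3.14, 0.0, 1.45]
force: [0.2, -0.9, -2.4]
grip_width: 0.0167
```

```bash
python3 chk.py a2 76; python3 go.py 0.5094 0.0126 0.08 83 0
```

```text
scene eye 320 U [-38.   -7.   23.9] V [-24.9  -7.2  23.9] z [ 89.9 112.4 119.7]
scene bar 120 U [-64.4 -41.2 -25.2] V [-20.7  -6.   19. ] z [ 81.7  98.9 110.2]
scene hand 283 U [-185.8 -152.  -116.3] V [-13.5  -7.6  10.2] z [ 83.6 106.  114.7]
scene fork 206 U [-33.4  -4.3  24.1] V [-24.4   0.   25.5] z [108.9 114.8 120. ]
side eye 375 U [-37.9  -6.6  21.2] V [-22.7   7.4  24.4] z [ 89.3 110.9 115.6]
side bar 160 U [-63.5 -44.3 -26.5] V [-8.4  6.6 23.2] z [ 81.8 101.9 108.3]
side hand 325 U [-184.6 -151.4 -116.9] V [-8.6  9.3 13.4] z [ 83.  105.  111.9]
side fork 229 U [-26.1  -4.1  21.5] V [-23.7   1.1  23.9] z [108.8 112.8 115.8]
t 8.0 pos [0.5032 0.0145 0.0862] rpy [-179.99    0.     83.07] F [-0.2 -0.6 -1.8] w 0.0171 q [-0.33  0.4   0.26  2.05 -0.15  0.72  1.47]
-0.12 0.64 0.62 0.07 0
```

View pics/a2sc.png

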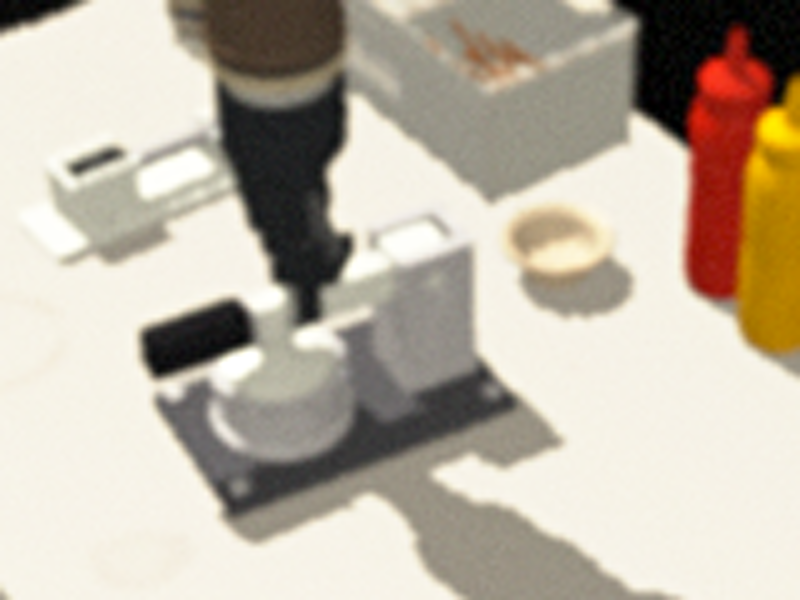

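View pics/a2dc.png

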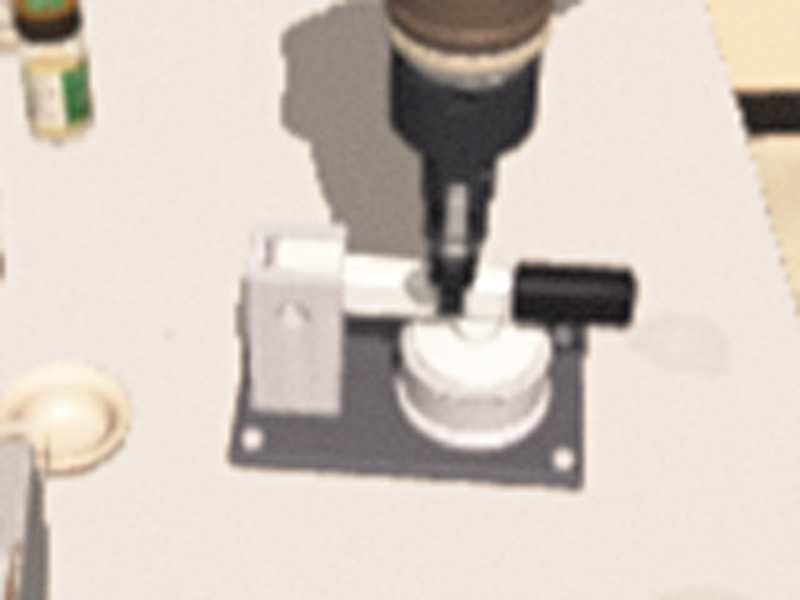

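Request:
{"op": "play_rows", "data": {
  "plan": "0 0 0.3 0 0; 0 0 0.1 0 0; 0 0 0 0 0"
}}

```text
t: 8.3
position: [0.5031, 0.0145, 0.0822]
tcp_rot: [-3.141, 0.0, 1.45]
force: [-0.2, 0.1, -2.0]
grip_width: 0.0167
```

Request:
{"op": "play_rows", "data": {
  "plan": "0 0 0.1 0 0; 0 0 0 0 0"
}}

```text
t: 8.5
position: [0.5032, 0.0146, 0.0812]
tcp_rot: [3.142, -0.0, 1.45]
force: [-0.6, 0.3, -3.2]
grip_width: 0.0169
```

Lever still hanging ~1 mm above the floor. Push forward toward the stop.

Request:
{"op": "play_rows", "data": {
  "plan": "0 0.3 0 0 0; 0 0.2 0 0 0; 0 0 0 0 0"
}}

```text
t: 8.8
position: [0.5087, 0.0139, 0.0814]
tcp_rot: [3.141, -0.0, 1.45]
force: [0.1, -0.5, -3.0]
grip_width: 0.017
```

Request:
{"op": "play_rows", "data": {
  "plan": "0 0.1 0 0 0; 0 0 0 0 0"
}}

```text
t: 9.0
position: [0.5093, 0.0138, 0.0813]
tcp_rot: [3.142, -0.0, 1.45]
force: [-0.6, 0.2, -2.1]
grip_width: 0.0164
```

Request:
{"op": "play_rows", "data": {
  "plan": "0 0.1 0 0 0; 0 0 0 0 0"
}}

```text
t: 9.2
position: [0.5102, 0.0137, 0.0813]
tcp_rot: [-3.142, -0.0, 1.45]
force: [0.0, 0.2, -3.1]
grip_width: 0.0168
```

Request:
{"op": "play_rows", "data": {
  "plan": "0 0.1 0 0 0; 0 0 0 0 0"
}}

```text
t: 9.4
position: [0.5102, 0.0137, 0.081]
tcp_rot: [-3.14, 0.0, 1.45]
force: [-3.4, 0.2, -2.5]
grip_width: 0.0165
```

Request:
{"op": "play_rows", "data": {
  "plan": "0 0.05 0.1 0 0; 0 0 0.1 0 0; 0 0 0 0 0"
}}

```text
t: 9.7
position: [0.5102, 0.0137, 0.0795]
tcp_rot: [-3.139, -0.0, 1.45]
force: [-8.0, 0.1, 6.9]
grip_width: 0.0168
```

Request:
{"op": "play_rows", "data": {
  "plan": "0 0 0 0 30; 0 0 0 0 60; 0 0 0 0 60; 0 0 -1 0 70; 0 0 -3 0 100"
}}

```text
t: 10.2
position: [0.5102, 0.0134, 0.1182]
tcp_rot: [-3.137, 0.001, 1.45]
force: [-0.5, -0.0, 0.1]
grip_width: 0.0727
```

Request:
{"op": "play_rows", "data": {
  "plan": "0 -0.5 -4 0 100; 0 -0.5 -4 0 100; 0 -0.5 -4 0 100; 0 0 0 0 100"
}}

```text
t: 10.6
position: [0.4993, 0.0153, 0.2453]
tcp_rot: [3.132, -0.003, 1.449]
force: [0.1, -0.6, 0.1]
grip_width: 0.0855
```

```bash
python3 - <<'E'
from h import *
a,d,p=shot("wrist","w6"); crop(a,230,430,60,340,2.1,"w6c")
P=cloud(d,p)*1000
u=np.array([.9928,-.1202]); v=np.array([.1202,.9928])
X=P[:,:,:2]-[589.3,4.5]; U=X@u; V=X@v; z=P[:,:,2]
g=a.max(2)
for nm,f in (("hand",(U>-185)&(U<-110)&(abs(V)<30)&(z>90)&(z<115)&(g<50)),("lev",(U>-190)&(U<-30)&(abs(V)<30)&(z>90)&(z<115))):
    Q=np.c_[U[f],V[f]].astype(np.float32); print(nm,len(Q),cv2.minAreaRect(Q),np.percentile(U[f],[1,99]),np.median(z[f]))
f=(abs(U)<40)&(abs(V)<30)&(z>104); print("top",np.histogram(z[f],bins=[100,104,106,108,110,112,114,116,118]))
E
python3 chk.py a3 72.7; python3 go.py 0.5 0.2 0.25 90
```

```text
hand 2049 ((-143.6231689453125, 0.018800735473632812), (23.392311096191406, 65.85012817382812), 89.37521362304688) [-175.59563178 -111.97054708] 103.4216180718387
lev 3728 ((-103.31900024414062, 0.3133869171142578), (146.46926879882812, 23.902738571166992), 0.6242750883102417) [-174.83708938  -32.39297147] 101.7511671718245
top (array([  0, 202, 575,  59,  60, 210, 996,  16]), array([100, 104, 106, 108, 110, 112, 114, 116, 118]))
scene eye 318 U [-37.9  -7.1  23.5] V [-24.6  -6.3  23.6] z [ 86.3 107.7 117.3]
scene bar 134 U [-63.7 -42.7 -25.2] V [-21.8  -6.2  12.9] z [ 77.7  96.8 104.2]
scene hand 247 U [-177.8 -148.2 -117. ] V [-12.6  -7.9  10.3] z [ 78.6 100.1 109.3]
scene fork 179 U [-25.7   0.7  24. ] V [-24.6   3.2  23.9] z [108.5 114.7 120.5]
side eye 373 U [-36.3  -5.5  21. ] V [-23.    7.4  24.1] z [ 87.3 106.4 115.3]
side bar 148 U [-63.7 -44.5 -26.3] V [-8.8  6.6 22.3] z [ 77.5  96.2 102.8]
side hand 289 U [-177.8 -147.2 -117. ] V [-9.9  9.3 13.6] z [ 77.8  99.  104.9]
side fork 167 U [-26.    0.6  21.5] V [-23.4   5.2  24. ] z [108.2 113.2 115.8]
t 10.75 pos [0.4967 0.0154 0.2395] rpy [ 1.7996e+02 -3.0000e-02  8.3080e+01] F [ 0.1 -0.4 -1.1] w 0.086 q [-0.39  0.18  0.3   1.91 -0.06  1.06  1.39]
3.67 -0.38 -0.21 -1.38 100; 3.68 -0.29 -0.21 -1.38 100; 3.69 -0.2 -0.21 -1.38 100; 3.69 -0.11 -0.21 -1.38 100; 3.69 -0.02 -0.21 -1.38 100
```

View pics/w6.png

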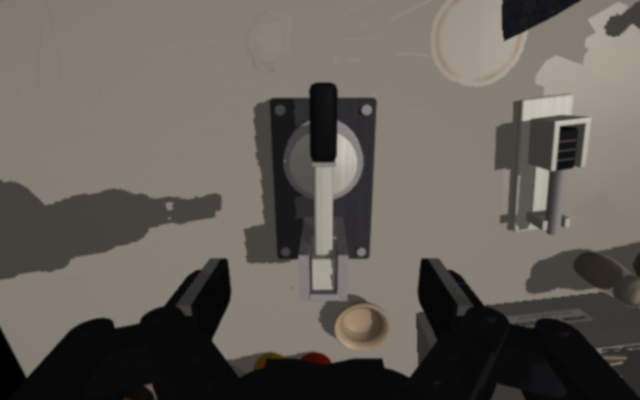

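View pics/a3dc.png

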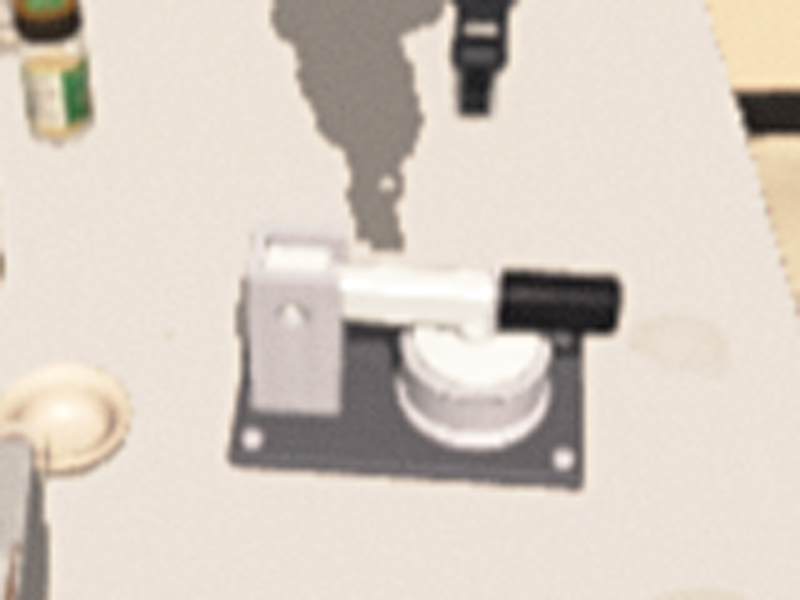

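View pics/a3sc.png

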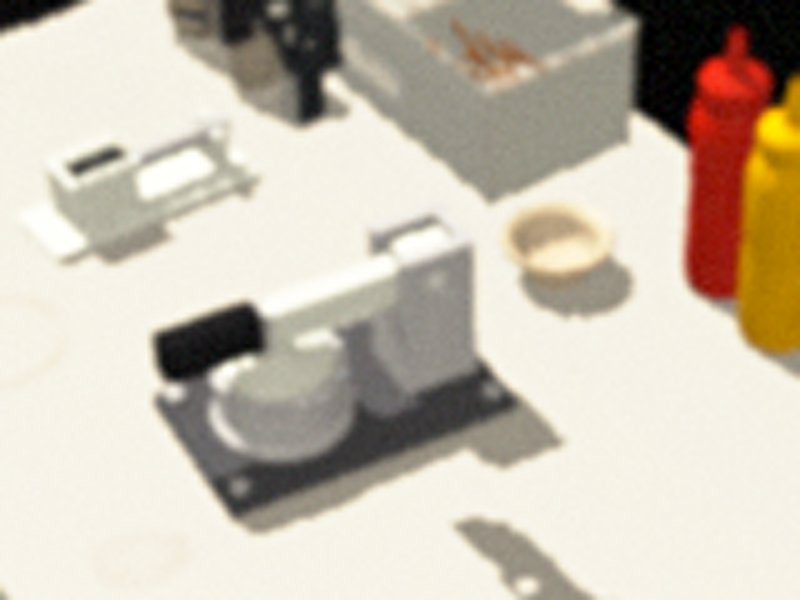

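```bash
cat > pin.py <<'E'
from h import *
import sys
def pin(name,zlo,zhi,box):
    a,d,p,o=load(name); P=cloud(d,p)*1000; z=P[:,:,2]
    f=(P[:,:,0]>box[0])&(P[:,:,0]<box[1])&(P[:,:,1]>box[2])&(P[:,:,1]<box[3])&(z>zlo)&(z<zhi)
    return a,P,f
if __name__=="__main__":
    for n in ["w1","w6"]:
        a,P,f=pin(n,36,46,(450,650,240,310)); g=a.max(2)
        X=P[...,0];Y=P[...,1]
        blk=f&(g<60)
        sh=f&(g>=70)&(g<150)&(X>535)&(X<600)
        print(n,"grip",blk.sum(),cv2.minAreaRect(P[blk][:,:2].astype(np.float32)),np.median(P[blk][:,2]))
        Q=P[sh]; c=Q[:,:2].mean(0); vx=cv2.fitLine(Q[:,:2].astype(np.float32),cv2.DIST_HUBER,0,.01,.01).ravel(); print("shaft",len(Q),vx,np.degrees(np.arctan2(vx[1],vx[0])),np.percentile(Q[:,2],[50,95]))
        # walls
        w,PP,f2=pin(n,46.5,54,(430,560,240,310)); print("walls",f2.sum(),cv2.minAreaRect(P[f2][:,:2].astype(np.float32)),np.median(P[f2][:,2]))
        f3=pin(n,4,12,(420,650,230,320))[2]; print("base",cv2.minAreaRect(P[f3][:,:2].astype(np.float32)))
    crop(load("w1")[0],280,420,100,290,3,"w1c")
E
python3 pin.py
```

```text
w1 grip 933 ((537.4542236328125, 278.20648193359375), (102.55004119873047, 23.023130416870117), 0.24519506096839905) 44.327875006178466
shaft 727 [9.9993473e-01 1.1424783e-02 5.6734772e+02 2.7767630e+02] 0.65460604 [40.4346556  42.08085231]
walls 806 ((502.8359375, 276.5038146972656), (37.85022735595703, 53.136112213134766), 89.92100524902344) 49.52353656029318
base ((535.901123046875, 276.5571594238281), (164.2231903076172, 60.04347229003906), 0.20319700241088867)
w6 grip 1150 ((541.6692504882812, 274.2070007324219), (127.26690673828125, 35.37810516357422), 0.18186302483081818) 44.032375281695735
shaft 612 [ 9.99895573e-01 -1.44520225e-02  5.67410583e+02  2.75324951e+02] -0.8280687 [40.53008311 41.98583791]
walls 865 ((502.72613525390625, 276.4496154785156), (53.376991271972656, 40.19145965576172), 0.4359408915042877) 49.29957913663041
base ((535.9954223632812, 275.8215026855469), (60.69264221191406, 165.12435913085938), 89.8953857421875)
```

View pics/w1c.png

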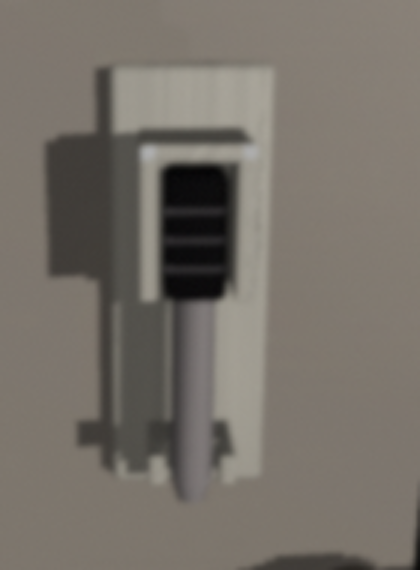

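```bash
python3 go.py 0.555 0.2757 0.13 90.2 100 4.5
```

```text
t 10.75 pos [0.4967 0.0154 0.2395] rpy [ 1.7996e+02 -3.0000e-02  8.3080e+01] F [ 0.1 -0.4 -1.1] w 0.086 q [-0.39  0.18  0.3   1.91 -0.06  1.06  1.39]
3.79 0.38 1.56 -1.02 100; 3.79 0.45 1.56 -1.02 100; 3.78 0.51 1.56 -1.02 100; 3.77 0.58 1.56 -1.02 100; 3.76 0.65 1.56 -1.02 100
3.74 0.71 1.56 -1.02 100; 3.73 0.78 1.56 -1.02 100
```

Request:
{"op": "play_rows", "data": {
  "plan": "3.8 0.4 0.8 -1 100; 3.8 0.4 1 -1 100; 3.8 0.5 1.8 -1 100; 3.8 0.6 1.8 -1 100; 3.8 0.7 1.8 -1 100"
}}

```text
t: 11.25
position: [0.5384, 0.2035, 0.165]
tcp_rot: [-3.139, 0.001, 1.537]
force: [0.8, 0.5, 0.4]
grip_width: 0.0851
```

Request:
{"op": "play_rows", "data": {
  "plan": "3.7 0.7 1.8 -1 100; 3.6 0.8 1.8 -1.1 100; 0 0 0 0 100; 0 0 0 0 100"
}}

```text
t: 11.65
position: [0.5545, 0.2751, 0.1287]
tcp_rot: [-3.138, 0.003, 1.575]
force: [-0.0, -0.5, 0.2]
grip_width: 0.0855
```

```bash
python3 - <<'E'
from h import *
a,d,p=shot("wrist","w7")
from pin import pin
a,P,f=pin("w7",4,12,(420,650,230,320)); print("base",cv2.minAreaRect(P[f][:,:2].astype(np.float32)))
a,P,f=pin("w7",38,46,(535,590,240,310)); f&=(a.max(2)<150)
for x0 in range(535,590,8):
    k=f&(P[...,0]>x0)&(P[...,0]<x0+8)
    if k.sum()>5:
        Q=P[k]; print(x0,k.sum(),np.percentile(Q[:,1],[2,50,98]).round(1),Q[:,2].max().round(1))
E
python3 go.py 0.555 0.2757 0.026 90.2
```

```text
base ((536.7879638671875, 276.69476318359375), (163.57589721679688, 60.16457748413086), 0.2731476128101349)
535 186 [270.3 276.9 283.5] 43.1
543 181 [270.2 276.9 283.6] 42.6
551 181 [270.2 277.  283. ] 42.9
559 176 [270.2 276.7 283.1] 42.6
567 158 [271.  277.1 282.5] 42.8
575 161 [270.2 276.4 283.3] 43.0
583 137 [271.  277.2 282.9] 42.9
t 11.7 pos [0.5552 0.2739 0.1298] rpy [-1.7987e+02  1.3000e-01  9.0150e+01] F [-0.  -0.7  0.2] w 0.0852 q [-0.65  0.5   0.16  1.72 -0.1   0.93  1.12]
0.06 -0.01 3.46 -0.02 100; 0.06 -0.01 3.46 -0.02 100; 0.06 -0.01 3.46 -0.02 100
```

View pics/w7.png

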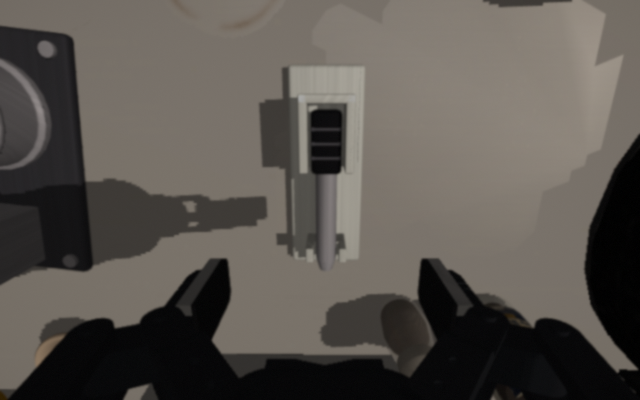

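Request:
{"op": "play_rows", "data": {
  "plan": "0.2 0 3 0 100; 0 0 3 0 100; 0 0 2.5 0 100; 0 0 1.5 0 100; 0 0 0.3 0 100"
}}

```text
t: 12.2
position: [0.5552, 0.2753, 0.027]
tcp_rot: [-3.14, 0.002, 1.572]
force: [-0.0, 0.8, -0.2]
grip_width: 0.0855
```

```bash
python3 go.py 0.555 0.2759 0.026 90.2
```

```text
t 12.2 pos [0.5552 0.2753 0.027 ] rpy [-1.7988e+02  1.0000e-01  9.0080e+01] F [-0.   0.8 -0.2] w 0.0855 q [-0.64  0.64  0.14  1.78 -0.12  0.73  1.14]
0.06 -0.02 0.1 -0.12 100
```

Request:
{"op": "play_rows", "data": {
  "plan": "0.05 0 0.15 0 100; 0 0 0 0 30; 0 0 0 0 0; 0 0 0 0 0; 0 0 0 0 0",
  "force": 50
}}

```text
t: 12.7
position: [0.5561, 0.2778, 0.0274]
tcp_rot: [3.141, -0.001, 1.574]
force: [0.4, 0.0, 0.9]
grip_width: 0.0281
```

Request:
{"op": "play_rows", "data": {
  "plan": "0 0 0 0 0; 0 0 0 0 0; 0 0 0 0 0"
}}

```text
t: 13.0
position: [0.5561, 0.2777, 0.0273]
tcp_rot: [3.141, -0.0, 1.574]
force: [-0.5, -1.8, 5.7]
grip_width: 0.0144
```

Request:
{"op": "play_rows", "data": {
  "plan": "0 0 -0.5 0 0; 0 0 -1 0 0; 0 0 -1.5 0 0; 0 0 -2 0 0; 0 0 -2 0 0"
}}

```text
t: 13.5
position: [0.5559, 0.2776, 0.0985]
tcp_rot: [3.141, -0.0, 1.574]
force: [0.9, 0.5, -1.4]
grip_width: 0.0138
```

Request:
{"op": "play_rows", "data": {
  "plan": "0 0 -2 0 0; 0 0 -1 0 0; 0 0 0 0 0"
}}

```text
t: 13.8
position: [0.5568, 0.2781, 0.1291]
tcp_rot: [3.139, -0.002, 1.574]
force: [1.0, 0.4, -1.6]
grip_width: 0.0139
```

```bash
python3 - <<'E'
from h import *
a,d,p=shot("wrist","w8")
a,d,p=shot("side","d8"); crop(a,270,430,220,340,5,"d8c")
E
python3 go.py 0.42 0.175 0.12 -6.9 0
```

```text
t 13.9 pos [0.5555 0.2775 0.1266] rpy [-179.99   -0.     90.18] F [-0.1 -0.3 -1.6] w 0.0143 q [-0.66  0.51  0.16  1.72 -0.1   0.92  1.12]
-0.79 -1.04 0.05 7.47 0; -0.91 -0.93 0.05 7.47 0; -1.03 -0.81 0.05 7.47 0; -1.12 -0.67 0.05 7.47 0; -1.2 -0.51 0.05 7.47 0
-1.26 -0.35 0.05 7.47 0; -1.29 -0.19 0.05 7.47 0; -1.31 -0.02 0.05 7.47 0; -1.3 0.15 0.05 7.47 0; -1.27 0.32 0.05 7.47 0
-1.22 0.48 0.05 7.47 0; -1.14 0.64 0.05 7.47 0; -1.05 0.78 0.05 7.47 0
```

View pics/w8.png

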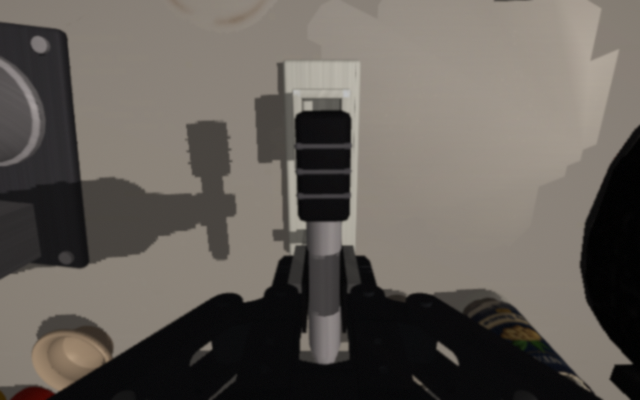

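View pics/d8c.png

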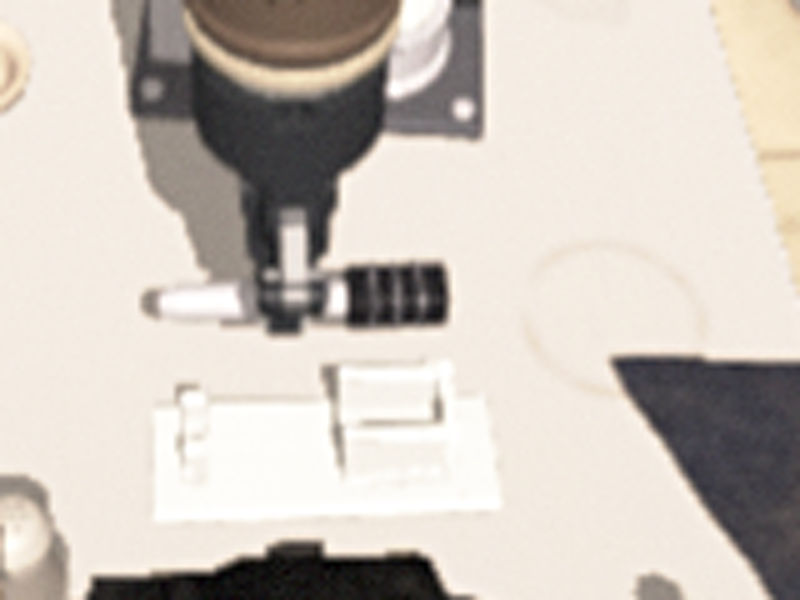

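Request:
{"op": "play_rows", "data": {
  "plan": "-0.8 -1 0 7.5 0; -0.9 -0.9 0 7.5 0; -1 -0.8 0 7.5 0; -1.1 -0.7 0 7.5 0; -1.2 -0.5 0 7.5 0"
}}

```text
t: 14.4
position: [0.5033, 0.238, 0.1255]
tcp_rot: [-3.141, 0.002, 0.914]
force: [-0.3, 0.7, -0.4]
grip_width: 0.0136
```

Request:
{"op": "play_rows", "data": {
  "plan": "-1.3 -0.4 0 7.5 0; -1.3 -0.2 0 7.5 0; -1.3 0 0 7.5 0; -1.3 0.1 0 7.5 0; -1.3 0.3 0 7.5 0"
}}

```text
t: 14.9
position: [0.4498, 0.1992, 0.1257]
tcp_rot: [3.141, 0.002, 0.259]
force: [0.3, -0.2, -1.2]
grip_width: 0.014
```

Request:
{"op": "play_rows", "data": {
  "plan": "-1.2 0.5 0 7.5 0; -1.1 0.6 0 7.5 0; -1.1 0.8 0 7.1 0; 0 0 0 0 0"
}}

```text
t: 15.3
position: [0.4177, 0.1752, 0.1258]
tcp_rot: [3.14, 0.003, -0.123]
force: [0.5, 0.9, -0.9]
grip_width: 0.0142
```

```bash
python3 - <<'E'
from h import *
a,d,p=shot("wrist","w9")
E
python3 go.py 0.42 0.175 0.05 -6.9 0
```

```text
t 15.35 pos [0.4188 0.1762 0.1262] rpy [ 1.7994e+02  6.0000e-02 -6.7700e+00] F [-0.   0.3 -0.7] w 0.0138 q [-1.01  0.28  0.6   2.14 -0.23  0.78 -0.38]
0.06 0.05 3.81 0.06 0; 0.06 0.05 3.81 0.06 0
```

View pics/w9.png

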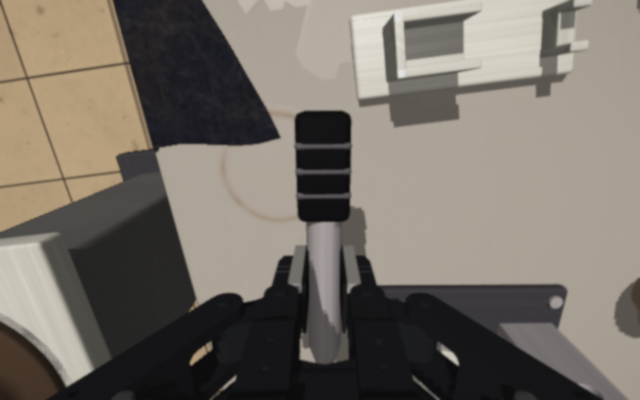

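Request:
{"op": "play_rows", "data": {
  "plan": "0 0 3.5 0 0; 0 0 3.5 0 0; 0 0 2.5 0 0; 0 0 1 0 0; 0 0 0.5 0 0"
}}

```text
t: 15.85
position: [0.4197, 0.1763, 0.0158]
tcp_rot: [3.14, 0.001, -0.119]
force: [0.1, -0.6, -0.5]
grip_width: 0.0139
```

Request:
{"op": "play_rows", "data": {
  "plan": "0 0 0.4 0 0; 0 0 0.2 0 0; 0 0 0 0 0"
}}

```text
t: 16.15
position: [0.4201, 0.1768, 0.0113]
tcp_rot: [-3.141, -0.001, -0.12]
force: [0.5, -0.0, -1.2]
grip_width: 0.014
```

Request:
{"op": "play_rows", "data": {
  "plan": "0 0 0.4 0 0; 0 0 0.15 0 0; 0 0 0 0 0"
}}

```text
t: 16.45
position: [0.4196, 0.1765, 0.0053]
tcp_rot: [-3.141, 0.0, -0.121]
force: [0.5, -0.8, -1.4]
grip_width: 0.0138
```

Request:
{"op": "play_rows", "data": {
  "plan": "0 0 0.1 0 0; 0 0 0.1 0 0; 0 0 0 0 0"
}}

```text
t: 16.75
position: [0.4198, 0.1763, 0.0036]
tcp_rot: [-3.141, -0.0, -0.121]
force: [-2.4, -2.0, 7.7]
grip_width: 0.0138
```

Request:
{"op": "play_rows", "data": {
  "plan": "0 0 -0.05 0 0; 0 0 0 0 40; 0 0 0 0 80; 0 0 0 0 100; 0 0 -2 0 100"
}}

```text
t: 17.25
position: [0.4184, 0.1759, 0.0225]
tcp_rot: [3.139, 0.003, -0.121]
force: [-1.8, -0.4, 0.0]
grip_width: 0.0715
```

Request:
{"op": "play_rows", "data": {
  "plan": "0 0 -3 0 100; 0 -1.5 -3 0 100; 0 -2 -2 0 100; 0 0 0 0 100"
}}

```text
t: 17.65
position: [0.4256, 0.2146, 0.1062]
tcp_rot: [-3.137, -0.004, -0.118]
force: [-0.3, 0.4, 0.2]
grip_width: 0.0858
```

```bash
python3 - <<'E'
from h import *
a,d,p=shot("wrist","w10")
E
python3 go.py 0.42 0.22 0.05 -6.9 100
```

```text
t 17.7 pos [0.4244 0.2128 0.1046] rpy [-1.7987e+02 -1.0000e-01 -6.7900e+00] F [ 0.  0. -1.] w 0.0854 q [-1.04  0.36  0.58  2.12 -0.29  0.74 -0.39]
-0.26 -0.33 2.73 0.06 100; -0.26 -0.33 2.73 0.06 100
```

View pics/w10.png

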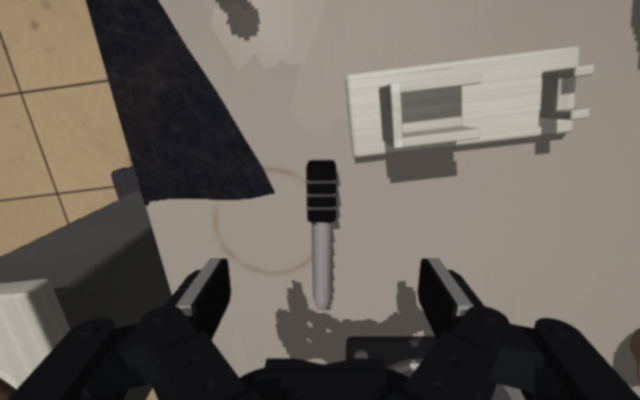

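```bash
cat > pin2.py <<'E'
from h import *
from scipy.spatial.transform import Rotation as Ro
def run(n):
    a,d,p,o=load(n); P=cloud(d,p); E=p["extrinsics"]
    R=Ro.from_euler("xyz",o["tcp_rot"]).as_matrix(); T=(P-o["position"])@R*1000; W=P*1000
    C=(R.T@(-E[:3,:3].T@E[:3,3]-o["position"]))*1000; print("cam",C.round(2))
    g=a.max(2); f=(W[...,2]>14)&(W[...,2]<27)&(g<60)&(abs(T[...,0])<30); f[:140]=0;f[240:]=0
    n_,lab,st,_=cv2.connectedComponentsWithStats(cv2.morphologyEx(f.astype(np.uint8),cv2.MORPH_CLOSE,np.ones((5,5)))); i=1+np.argmax(st[1:,4]); f&=lab==i
    print("grip tool",cv2.minAreaRect(T[f][:,:2].astype(np.float32)),"world",cv2.minAreaRect(W[f][:,:2].astype(np.float32)),np.percentile(W[f][:,2],[50,95]))
    s=(W[...,2]>9)&(W[...,2]<24)&(g>=70)&(abs(T[...,0])<20)&(T[...,1]>-60)&(T[...,1]<80); s[:200]=0;s[320:]=0
    print("shaft tool",s.sum(),cv2.minAreaRect(T[s][:,:2].astype(np.float32)),np.percentile(T[s][:,1],[1,99]),np.percentile(W[s][:,2],[50,95]))
import sys; run(sys.argv[1])
E
python3 pin2.py w10
```

```text
cam [   2.2   -76.65 -142.23]
grip tool ((0.6762247085571289, -10.551651000976562), (47.08808898925781, 21.381887435913086), 89.97303009033203) world ((427.8656005859375, 225.37603759765625), (47.075462341308594, 21.396921157836914), 83.26483917236328) [21.47755537 22.63024877]
shaft tool 1520 ((0.11711549758911133, 38.67155075073242), (82.3729248046875, 17.93084144592285), 87.01345825195312) [ 6.50759324 79.16919259] [17.31614603 19.13884652]
```

```bash
python3 - <<'E'
from h import *
a,d,p=shot("wrist","w11")
a,d,p=shot("wrist","w12")
E
python3 pin2.py w11;python3 pin2.py w12; python3 go.py 0.4279 0.2254 0.05 -6.9 100
```

```text
cam [   2.21  -76.66 -142.27]
grip tool ((1.4962263107299805, -12.469902038574219), (47.357418060302734, 20.952579498291016), 89.15367889404297) world ((427.57598876953125, 225.19004821777344), (47.35753631591797, 20.95599937438965), 84.06510925292969) [21.43462345 22.54704827]
shaft tool 1564 ((0.938565731048584, 36.592227935791016), (87.24124908447266, 17.758562088012695), 87.09379577636719) [ 1.18516924 78.73407716] [17.42808725 19.13713673]
cam [   2.21  -76.64 -142.25]
grip tool ((2.2441396713256836, -14.090017318725586), (47.62826156616211, 20.786861419677734), 89.04833984375) world ((427.55487060546875, 225.22886657714844), (47.62615203857422, 20.787513732910156), 84.10297393798828) [21.48521391 22.56195603]
shaft tool 1594 ((1.7540245056152344, 36.497013092041016), (87.47001647949219, 17.72966957092285), 87.06670379638672) [ 1.86526844 78.9717604 ] [17.38885291 19.13192199]
t 17.8 pos [0.4232 0.2106 0.1031] rpy [ 1.7995e+02  5.0000e-02 -6.9100e+00] F [-0.5 -0.7 -0.9] w 0.0856 q [-1.04  0.36  0.58  2.12 -0.29  0.74 -0.39]
0.14 -0.76 2.66 -0.01 100; 0.14 -0.76 2.66 -0.01 100
```

```bash
python3 go.py 0.4252 0.2245 0.03 -6.5 100 3.5
```

```text
t 17.8 pos [0.4232 0.2106 0.1031] rpy [ 1.7995e+02  5.0000e-02 -6.9100e+00] F [-0.5 -0.7 -0.9] w 0.0856 q [-1.04  0.36  0.58  2.12 -0.29  0.74 -0.39]
0.01 -0.47 2.44 -0.14 100; 0.01 -0.47 2.44 -0.14 100; 0.01 -0.47 2.44 -0.14 100
```

Request:
{"op": "play_rows", "data": {
  "plan": "0 -0.5 2 -0.4 100; 0 -0.5 2.4 0 100; 0 -0.4 2.4 0 100; 0 0 0 0 100; 0 0 0 0 100"
}}

```text
t: 18.3
position: [0.425, 0.2235, 0.0352]
tcp_rot: [3.139, 0.002, -0.115]
force: [0.6, 0.3, 0.6]
grip_width: 0.0855
```

```bash
python3 go.py 0.4252 0.2245 0.003 -6.5 100 3.5
```

```text
t 18.3 pos [0.425  0.2235 0.0352] rpy [ 1.7986e+02  1.0000e-01 -6.6100e+00] F [0.6 0.3 0.6] w 0.0855 q [-0.97  0.49  0.49  2.14 -0.4   0.6  -0.31]
0.01 -0.1 3.22 -0.11 100
```

Request:
{"op": "play_rows", "data": {
  "plan": "0 -0.1 1.5 0 100; 0 0 1.2 0 100; 0 0 0.45 0 100; 0 0 0 0 100; 0 0 0 0 40",
  "force": 80
}}

```text
t: 18.8
position: [0.4258, 0.226, 0.0047]
tcp_rot: [-3.141, -0.0, -0.114]
force: [0.2, 0.3, 0.2]
grip_width: 0.0731
```

Request:
{"op": "play_rows", "data": {
  "plan": "0 0 0 0 0; 0 0 0 0 0; 0 0 0 0 0; 0 0 0 0 0; 0 0 0 0 0"
}}

```text
t: 19.3
position: [0.4257, 0.2263, 0.0048]
tcp_rot: [-3.141, -0.0, -0.114]
force: [-1.9, -0.5, 7.6]
grip_width: 0.0201
```

```bash
python3 go.py 0.4252 0.2245 0.003 -6.5 100 3.5
python3 - <<'E'
from h import *
shot("wrist","w13")
E
```

```text
t 19.3 pos [0.4257 0.2263 0.0048] rpy [-1.7996e+02 -1.0000e-02 -6.5300e+00] F [-1.9 -0.5  7.6] w 0.0201 q [-0.94  0.55  0.44  2.15 -0.45  0.54 -0.27]
-0.03 0.18 0.18 -0.03 100
```

View pics/w13.png

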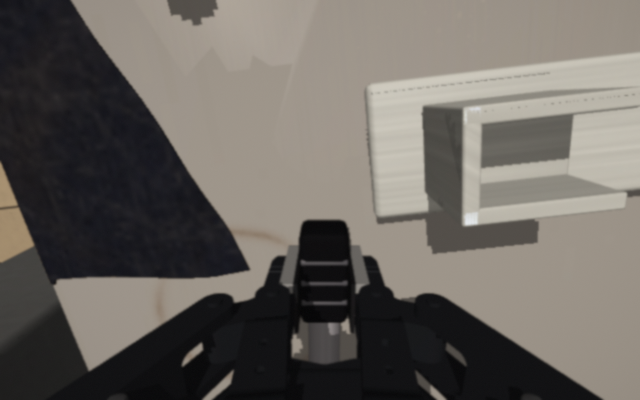

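```bash
python3 go.py 0.4257 0.2263 0.12 -6.95 0 3.5; echo
python3 - <<'E'
import go
from rig import readout
o=readout.get_obs
readout_get=o()
class F: pass
import numpy as np
s=dict(readout_get); s["position"]=np.array([.4257,.2263,.145]); s["tcp_rot"]=np.array([3.1416,0,np.radians(-6.95)])
go.readout=type("x",(),{"get_obs":staticmethod(lambda:s)})
go.go(.6045,.1457,.145,-6.95,0,4)
E
```

```text
t 19.35 pos [0.4257 0.2263 0.0048] rpy [-179.96   -0.     -6.54] F [-1.5 -0.7  7.4] w 0.0204 q [-0.94  0.55  0.44  2.15 -0.45  0.54 -0.27]
-0 0 -2.88 0.1 0; -0 0 -2.88 0.1 0; -0 0 -2.88 0.1 0; -0 0 -2.88 0.1 0

t 19.35 pos [0.4257 0.2263 0.145 ] rpy [180.     0.    -6.95] F [-1.5 -0.7  7.4] w 0.0204 q [-0.94  0.55  0.44  2.15 -0.45  0.54 -0.27]
3.74 1.17 -0 -0 0; 3.74 1.17 -0 -0 0; 3.74 1.17 -0 -0 0; 3.74 1.17 -0 -0 0; 3.74 1.17 -0 -0 0
```

Request:
{"op": "play_rows", "data": {
  "plan": "0 0 -1 0.2 0; 0 0 -3 0.2 0; 0 0 -3.5 0 0; 0 0 -3.5 0 0; 0 0 -3 0 0"
}}

```text
t: 19.85
position: [0.4256, 0.2258, 0.1464]
tcp_rot: [-3.141, -0.0, -0.122]
force: [0.7, 0.4, -2.1]
grip_width: 0.0203
```

Request:
{"op": "play_rows", "data": {
  "plan": "3.7 1.2 0 0 0; 3.7 1.2 0 0 0; 3.7 1.2 0 0 0; 3.7 1.1 0 0 0; 3.7 1.1 0 0 0"
}}

```text
t: 20.35
position: [0.6032, 0.1455, 0.1447]
tcp_rot: [3.142, 0.0, -0.121]
force: [-0.5, 0.4, -1.3]
grip_width: 0.0205
```

Request:
{"op": "play_rows", "data": {
  "plan": "0 0 0 0 0; 0 0 0 0 0"
}}

```text
t: 20.55
position: [0.6023, 0.1451, 0.1442]
tcp_rot: [3.141, 0.001, -0.123]
force: [-0.3, -0.4, -1.9]
grip_width: 0.0198
```

```bash
python3 go.py .6045 .1457 .0838 -6.95 0 3
python3 - <<'E'
from h import *
shot("wrist","w14")
shot("side","d14"); shot("scene","s14")
crop(load("d14")[0],250,410,170,290,5,"d14c"); crop(load("s14")[0],230,390,110,230,5,"s14c")
E
```

```text
t 20.55 pos [0.6023 0.1451 0.1442] rpy [ 1.7994e+02  4.0000e-02 -7.0400e+00] F [-0.3 -0.4 -1.9] w 0.0198 q [-0.74  0.54  0.61  1.73 -0.36  0.98 -0.12]
0.07 -0.03 2.01 -0.03 0; 0.07 -0.03 2.01 -0.03 0; 0.07 -0.03 2.01 -0.03 0
```

View pics/w14.png

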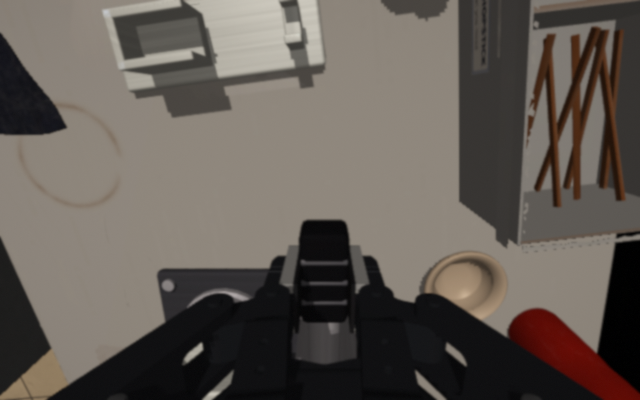

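View pics/d14c.png

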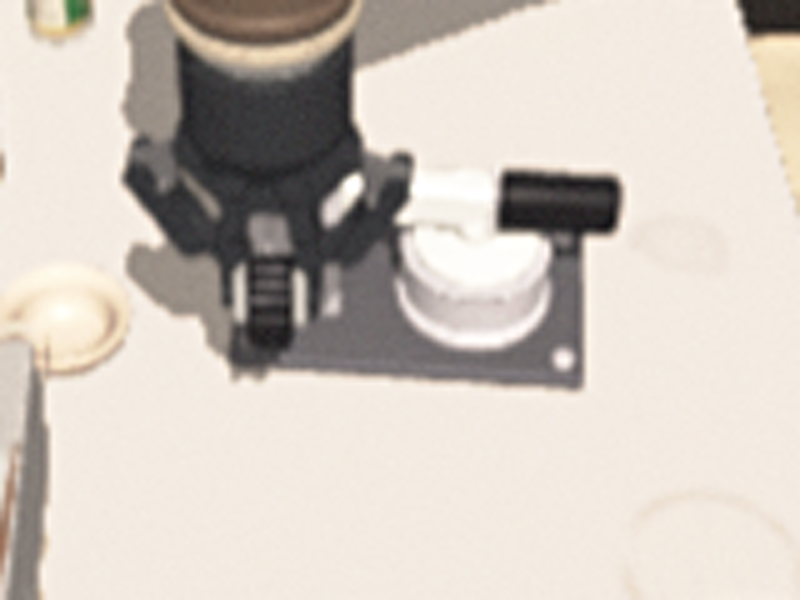

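View pics/s14c.png

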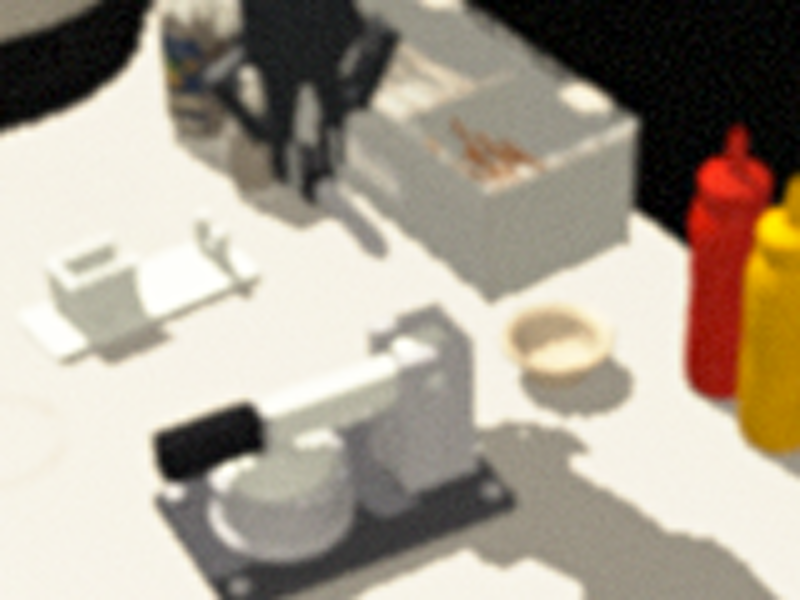

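```bash
cat > ax.py <<'E'
from h import *
import sys
u=np.array([.9928,-.1202]); v=np.array([.1202,.9928])
def ax(name,zc,Vs):
    a,d,p,o=load(name); P=cloud(d,p)*1000
    X=P[...,:2]-[589.3,4.5]; U=X@u;V=X@v;z=P[...,2]
    f=(abs(U)<25)&(V>25)&(V<Vs)&(abs(z-zc)<22)
    for lo in range(25,int(Vs),10):
        k=f&(V>=lo)&(V<lo+10)
        if k.sum()>=3: print(lo,k.sum(),"U",np.percentile(U[k],[5,50,95]).round(1),"z",np.percentile(z[k],[5,50,95]).round(1))
    print("Vmin",V[f].min() if f.any() else None)
ax(sys.argv[1],float(sys.argv[2]),float(sys.argv[3]))
E
python3 ax.py s14 150 140; python3 ax.py d14 150 175
```

```text
35 10 U [-8.  -5.   0.9] z [150.  152.6 158.6]
45 13 U [-10.6  -7.9   0.9] z [152.1 157.  159.8]
55 13 U [-12.7  -8.5   0.2] z [152.2 156.9 162. ]
65 8 U [-10.5  -6.4  -0. ] z [155.1 157.5 158.7]
75 13 U [-12.5  -8.1   0.3] z [150.5 157.6 160.1]
85 14 U [-11.9  -7.6   1.7] z [152.4 157.9 162.7]
95 10 U [-10.9  -8.4   0.3] z [150.4 159.5 160.3]
105 13 U [-12.5  -6.5  -0.6] z [152.7 158.1 161.1]
115 20 U [-13.9  -8.8   2.9] z [145.  158.7 165.5]
125 41 U [-20.4  -9.1  11.2] z [145.5 162.9 169.7]
135 24 U [-24.4 -15.3  18.7] z [153.3 162.8 170.6]
Vmin 39.62509502966449
85 3 U [-4.8 -2.6 -0.1] z [154.3 156.7 156.7]
95 12 U [-7.2 -3.   1.6] z [151.9 155.5 157.5]
105 13 U [-8.9 -4.6  0.4] z [154.6 156.  157.5]
115 14 U [-12.8  -4.5   4.3] z [157.1 159.6 161.3]
125 21 U [-11.5  -4.2   2.8] z [158.5 160.2 161.8]
135 31 U [-12.7  -3.1   4.8] z [157.3 159.4 166.2]
145 94 U [-22.7  -1.9  16.1] z [149.  160.1 170.3]
155 74 U [-16.4  -6.1   4.2] z [142.3 153.9 161. ]
Vmin 91.30546021784427
```

Request:
{"op": "play_rows", "data": {
  "plan": "0.2 0 2 0 0; 0 0 2 0 0; 0 0 1.5 0 0; 0 0 0.5 0 0; 0 0 0 0 0"
}}

```text
t: 21.2
position: [0.6036, 0.1463, 0.0838]
tcp_rot: [3.141, 0.001, -0.12]
force: [-0.5, -0.1, -1.2]
grip_width: 0.0202
```

Request:
{"op": "play_rows", "data": {
  "plan": "0 0 0 0 0"
}}

```text
t: 21.3
position: [0.6046, 0.1461, 0.085]
tcp_rot: [-3.141, -0.001, -0.121]
force: [1.2, 0.2, -1.3]
grip_width: 0.0203
```

```bash
python3 - <<'E'
from h import *
shot("scene","s15"); shot("side","d15"); shot("wrist","w15")
crop(load("d15")[0],250,410,170,290,5,"d15c"); crop(load("s15")[0],260,360,140,220,8,"s15c")
E
python3 ax.py s15 90 140; python3 ax.py d15 90 175
python3 go.py .6045 .1457 .0838 -6.95 0 3
```

```text
25 3 U [-24.5 -24.4 -23.7] z [ 90.8  98.1 108.1]
45 9 U [-7.2 -1.2  4.2] z [ 98.8 100.  102.1]
55 11 U [-9.1 -5.   1.5] z [ 95.   96.9 102.1]
65 9 U [-7.5 -1.5  2.8] z [ 93.3  99.1 102.6]
75 11 U [-8.5 -4.3  1.6] z [ 91.5  97.6 101.9]
85 13 U [-6.1 -3.   2.9] z [ 93.   99.  103.8]
95 8 U [-6.8 -4.6  3.7] z [ 91.5  96.1 102. ]
105 12 U [-8.  -3.1  4.2] z [ 93.2  98.3 102. ]
115 23 U [-12.3  -6.    5.2] z [ 90.4 100.  106.6]
125 25 U [-17.1  -8.2  13.4] z [ 87.7 102.  106.6]
135 37 U [-22.9   1.4  22.7] z [ 91.4 103.4 111.2]
Vmin 25.44693349898491
95 6 U [-2.3  0.4  3.1] z [95.4 95.8 98.4]
105 14 U [-5.9 -0.9  4.7] z [92.5 97.8 99.5]
115 14 U [-8.1 -0.7  6.8] z [ 96.7 100.5 102.6]
125 25 U [-8.3 -0.1  7.2] z [ 98.3 101.  103.7]
135 24 U [-8.9 -1.6  6.3] z [ 96.8  99.2 103.6]
145 87 U [-24.7  -4.8  18.9] z [ 89.9  99.8 111.1]
155 67 U [-14.8  -4.    9.3] z [ 81.6  96.3 102.5]
165 15 U [-11.4   0.7   5.6] z [82.4 90.4 98.4]
Vmin 93.49829348591419
t 21.45 pos [0.6048 0.1461 0.0852] rpy [-1.7996e+02 -7.0000e-02 -6.9300e+00] F [ 0.8  0.  -1.6] w 0.0201 q [-0.71  0.62  0.56  1.77 -0.41  0.87 -0.08]
-0.02 0.04 0.14 0.02 0
```

View pics/s15c.png

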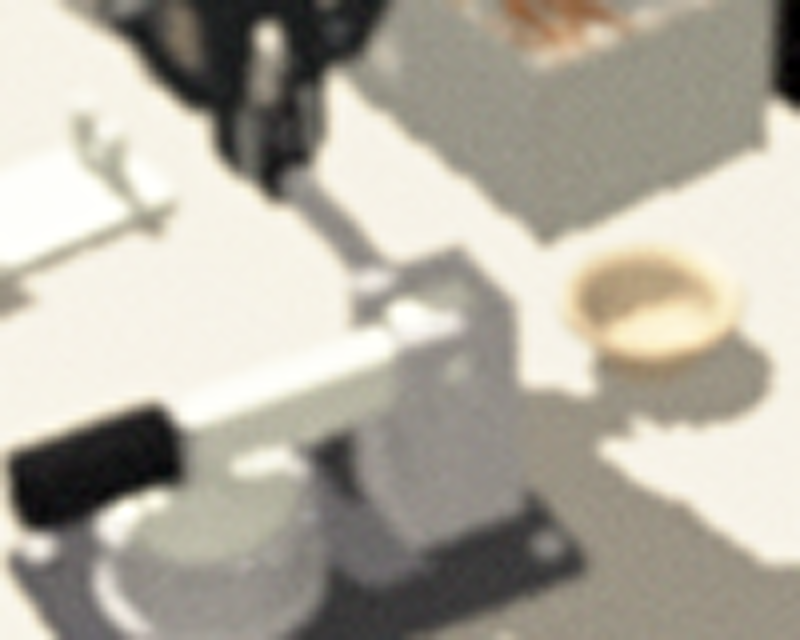

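View pics/d15c.png

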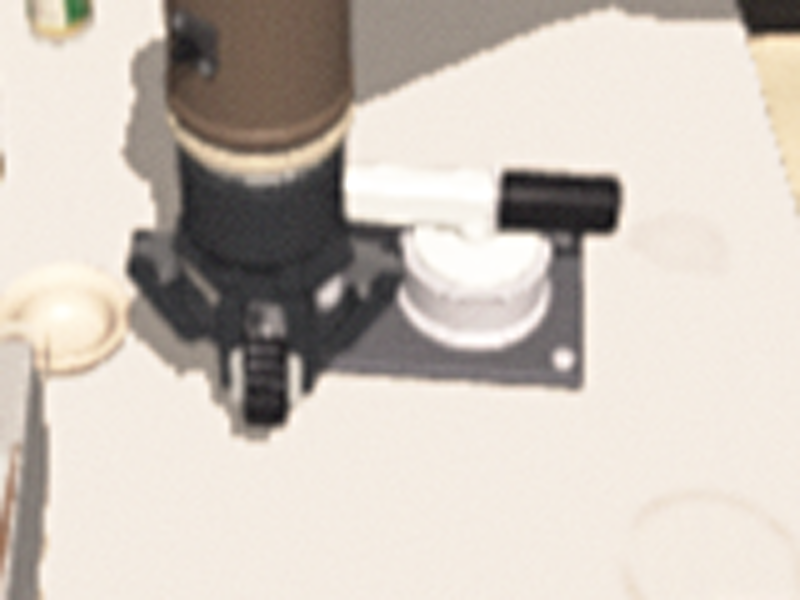

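Request:
{"op": "play_rows", "data": {
  "plan": "0 0 0.12 0 0; 0 0.6 0 0 0; 0 0.6 0 0 0; 0 0.4 0 0 0; 0 0 0 0 0"
}}

```text
t: 21.95
position: [0.6023, 0.1287, 0.0832]
tcp_rot: [3.141, -0.0, -0.123]
force: [0.9, -1.3, -2.4]
grip_width: 0.0197
```

Request:
{"op": "play_rows", "data": {
  "plan": "0 0.3 0 0 0; 0 0.3 0 0 0; 0 0 0 0 0"
}}

```text
t: 22.25
position: [0.6015, 0.1236, 0.0831]
tcp_rot: [3.141, 0.0, -0.121]
force: [-0.5, -0.5, -1.5]
grip_width: 0.0205
```

Request:
{"op": "play_rows", "data": {
  "plan": "0 0.3 -0.03 0 0; 0 0.3 0 0 0; 0 0 0 0 0"
}}

```text
t: 22.55
position: [0.6009, 0.1175, 0.0835]
tcp_rot: [3.141, -0.0, -0.122]
force: [0.0, -0.5, -1.3]
grip_width: 0.0201
```

Request:
{"op": "play_rows", "data": {
  "plan": "0 0.3 0 0 0; 0 0.3 0 0 0; 0 0 0 0 0"
}}

```text
t: 22.85
position: [0.6001, 0.1115, 0.0834]
tcp_rot: [3.141, 0.0, -0.122]
force: [-0.4, -0.1, -2.1]
grip_width: 0.0199
```

Request:
{"op": "play_rows", "data": {
  "plan": "0 0.3 0 0 0; 0 0.3 0 0 0; 0 0 0 0 0"
}}

```text
t: 23.15
position: [0.5994, 0.1056, 0.0834]
tcp_rot: [3.141, -0.0, -0.122]
force: [-0.1, 0.2, -1.8]
grip_width: 0.0201
```

Request:
{"op": "play_rows", "data": {
  "plan": "0 0.3 0 0 0; 0 0.3 0 0 0; 0 0 0 0 0"
}}

```text
t: 23.45
position: [0.5986, 0.0996, 0.0834]
tcp_rot: [3.141, 0.0, -0.122]
force: [-0.7, 0.5, -2.5]
grip_width: 0.0199
```

Request:
{"op": "play_rows", "data": {
  "plan": "0 0.3 0 0 0; 0 0.3 0 0 0; 0 0 0 0 0"
}}

```text
t: 23.75
position: [0.5979, 0.0936, 0.0834]
tcp_rot: [3.141, -0.0, -0.122]
force: [-0.7, -0.3, -1.7]
grip_width: 0.0197
```

Request:
{"op": "play_rows", "data": {
  "plan": "0 0.3 0 0 0; 0 0.3 0 0 0; 0 0 0 0 0"
}}

```text
t: 24.05
position: [0.5972, 0.0877, 0.0834]
tcp_rot: [3.141, -0.0, -0.122]
force: [0.4, 0.0, -1.6]
grip_width: 0.0201
```

Request:
{"op": "play_rows", "data": {
  "plan": "0 0.3 0 0 0; 0 0.3 0 0 0; 0 0 0 0 0"
}}

```text
t: 24.35
position: [0.5965, 0.0817, 0.0834]
tcp_rot: [3.141, -0.0, -0.122]
force: [0.5, -0.6, -1.0]
grip_width: 0.0204
```

Request:
{"op": "play_rows", "data": {
  "plan": "0 0.3 0 0 0; 0 0.3 0 0 0; 0 0 0 0 0"
}}

```text
t: 24.65
position: [0.5958, 0.0758, 0.0834]
tcp_rot: [3.141, -0.0, -0.122]
force: [-0.0, -0.1, -1.8]
grip_width: 0.0201
```

Request:
{"op": "play_rows", "data": {
  "plan": "0 0.4 0 0 0; 0 0.4 0 0 0; 0 0 0 0 0"
}}

```text
t: 24.95
position: [0.5948, 0.0675, 0.0834]
tcp_rot: [3.141, -0.0, -0.122]
force: [0.7, -0.2, -1.3]
grip_width: 0.0196
```

Request:
{"op": "play_rows", "data": {
  "plan": "0 0.4 0 0 0; 0 0.4 0 0 0; 0 0 0 0 0"
}}

```text
t: 25.25
position: [0.5938, 0.0596, 0.0835]
tcp_rot: [3.141, -0.0, -0.122]
force: [0.6, 0.1, -1.5]
grip_width: 0.02
```

Request:
{"op": "play_rows", "data": {
  "plan": "0 0.2 0 0 0; 0 0.1 0 0 0; 0 0 0 0 0"
}}

```text
t: 25.55
position: [0.5935, 0.0575, 0.0834]
tcp_rot: [-3.142, -0.0, -0.121]
force: [-0.0, 0.8, -2.1]
grip_width: 0.0204
```

Request:
{"op": "play_rows", "data": {
  "plan": "0 0.1 0 0 0; 0 0.1 0 0 0; 0 0 0 0 0"
}}

```text
t: 25.85
position: [0.5933, 0.0555, 0.0834]
tcp_rot: [3.142, -0.0, -0.121]
force: [0.7, -1.1, -0.9]
grip_width: 0.0203
```

Run:
```python
from h import *
shot("scene","s16"); shot("side","d16")
crop(load("d16")[0],250,410,140,260,5,"d16c"); crop(load("s16")[0],260,360,140,220,8,"s16c")
```

```text
(no output)
```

View pics/s16c.png

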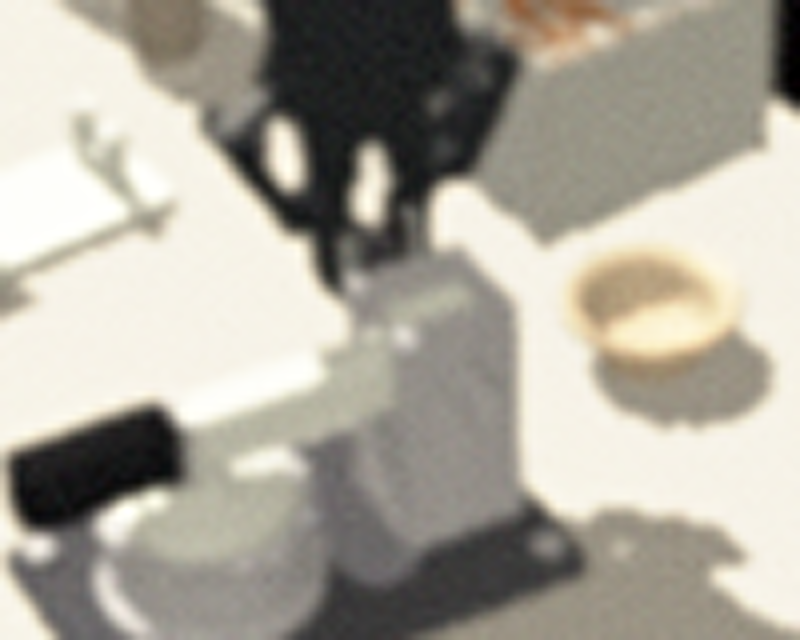

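View pics/d16c.png

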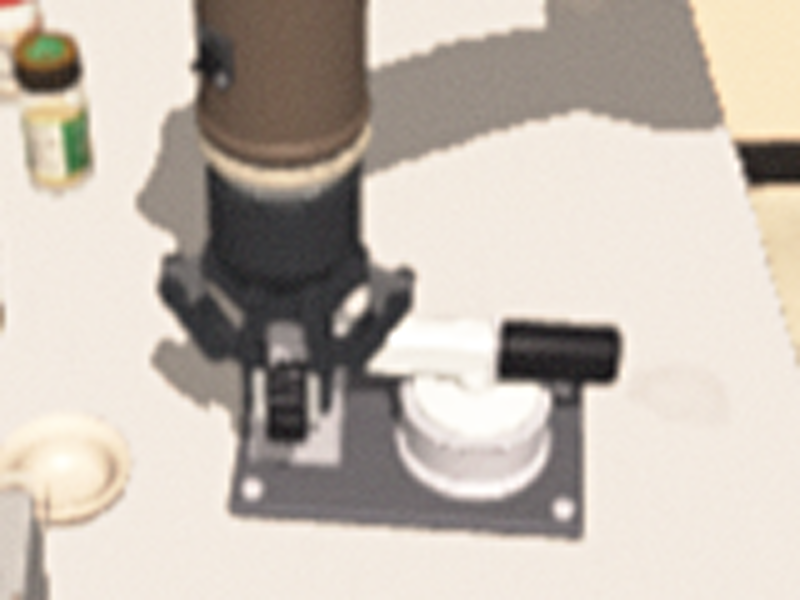

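Run:
```python
from h import *
u=np.array([.9928,-.1202]); v=np.array([.1202,.9928])
for n in ["s15","s16"]:
    a,d,p,o=load(n); P=cloud(d,p)*1000
    X=P[...,:2]-[589.3,4.5]; U=X@u;V=X@v;z=P[...,2]
    f=(abs(U)<22)&(V>-75)&(V<-27)&(z>70)&(z<112)
    print(n,f.sum(), V[f].round(0)[:30], U[f].round(0)[:30], z[f].round(0)[:30])
    # expected hole location pixel
    c=np.array([589.3,4.5]);
    for VV in (-23.5,-33,-50): 
        w=np.r_[(c+v*VV)/1000,.09]; print(VV,proj(w,p).round(1))
a=load("s15")[0];b=load("s16")[0]
cv2.imwrite("pics/cmp.png",np.hstack([cv2.resize(i[165:205,295:335,::-1],None,fx=9.5,fy=9.5,interpolation=cv2.INTER_CUBIC) for i in (a,b)]))
```

```text
s15 1 [-27.] [20.] [74.]
-23.5 [[317.6 187.2]]
-33 [[319.1 188.9]]
-50 [[321.8 192. ]]
s16 36 [-27. -28. -32. -34. -36. -36. -30. -32. -31. -38. -40. -43. -28. -33.
 -38. -39. -40. -45. -46. -34. -41. -45. -46. -48. -48. -42. -43. -47.
 -55. -54.] [ -4.   6.  -7.  -4.  -2.   2.  -9.  -7.  -3.  -3.  -1.   2. -18.  -7.
  -7.  -3.  -1.   0.   3.  -8.  -8.  -7.  -4.  -1.   2.  -9.  -6.  -4.
  -5.  -2.] [ 99.  95. 100. 100. 101.  99.  95.  96.  94.  98.  99. 100.  93.  92.
  96.  95.  95.  98.  98.  89.  95.  97.  97.  97.  96.  92.  91.  94.
 100.  98.]
-23.5 [[317.6 187.2]]
-33 [[319.1 188.9]]
-50 [[321.8 192. ]]
```

View pics/cmp.png

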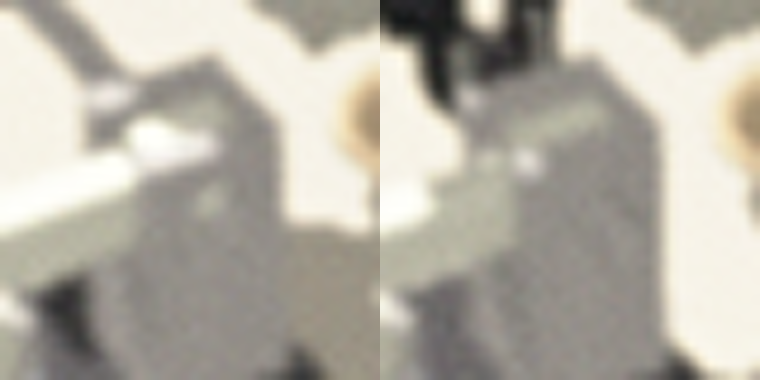

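Request:
{"op": "play_rows", "data": {
  "plan": "0 0.1 0 0 0; 0 0.1 0 0 0; 0 0 0 0 0"
}}

```text
t: 26.25
position: [0.593, 0.0534, 0.0834]
tcp_rot: [3.142, -0.0, -0.121]
force: [0.3, -0.6, -1.4]
grip_width: 0.0203
```

Request:
{"op": "play_rows", "data": {
  "plan": "0 0.1 0 0 0; 0 0 0 0 0"
}}

```text
t: 26.45
position: [0.5929, 0.0525, 0.0834]
tcp_rot: [3.142, -0.0, -0.121]
force: [0.2, -0.5, -2.1]
grip_width: 0.0201
```

Request:
{"op": "play_rows", "data": {
  "plan": "0 0.1 0 0 0; 0 0 0 0 0"
}}

```text
t: 26.65
position: [0.5927, 0.0515, 0.0834]
tcp_rot: [3.141, 0.0, -0.121]
force: [-0.4, -0.1, -1.1]
grip_width: 0.0196
```

Request:
{"op": "play_rows", "data": {
  "plan": "0 0.1 0 0 0; 0 0 0 0 0"
}}

```text
t: 26.85
position: [0.5926, 0.0507, 0.0834]
tcp_rot: [-3.141, 0.0, -0.121]
force: [-0.0, -1.4, -1.9]
grip_width: 0.0201
```

Request:
{"op": "play_rows", "data": {
  "plan": "0 0.1 0 0 0; 0 0 0 0 0"
}}

```text
t: 27.05
position: [0.5927, 0.0507, 0.0834]
tcp_rot: [-3.14, -0.0, -0.12]
force: [0.7, 3.7, -2.1]
grip_width: 0.02
```

Request:
{"op": "play_rows", "data": {
  "plan": "0 0.1 0 0 0; 0 0 0 0 0"
}}

```text
t: 27.25
position: [0.5926, 0.0507, 0.0834]
tcp_rot: [-3.139, -0.0, -0.12]
force: [1.0, 6.7, -1.7]
grip_width: 0.0199
```

Request:
{"op": "play_rows", "data": {
  "plan": "0 0.05 0 0 0; 0 0 0 0 0; 0 0 0 0 20; 0 0 0 0 35; 0 0 0 0 60"
}}

```text
t: 27.75
position: [0.5924, 0.0474, 0.0836]
tcp_rot: [3.141, -0.0, -0.121]
force: [0.2, 0.3, 0.1]
grip_width: 0.043
```

Request:
{"op": "play_rows", "data": {
  "plan": "0 0 0 0 80; 0 0 0 0 100; 0 0 0 0 100; 0 0 0 0 100"
}}

```text
t: 28.15
position: [0.5924, 0.048, 0.0834]
tcp_rot: [3.141, -0.0, -0.121]
force: [0.1, -1.2, -0.1]
grip_width: 0.0855
```

Run:
```python
from h import *
shot("wrist","w17")
```

```text
(no output)
```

View pics/w17.png

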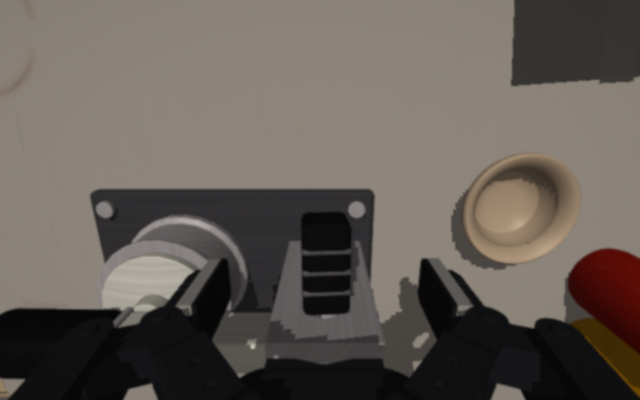

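Request:
{"op": "play_rows", "data": {
  "plan": "0 0 -1 0 100; 0 0 -3 0 100; 0 0 -4 0 100; 0 -2 -4 0 100; 0 -4 -2 0 100"
}}

```text
t: 28.7
position: [0.6012, 0.1039, 0.2285]
tcp_rot: [-3.141, -0.005, -0.128]
force: [1.4, 0.5, -0.5]
grip_width: 0.0855
```

Request:
{"op": "play_rows", "data": {
  "plan": "0 -4 0 0 100; 0 -2 0 0 100; 0 0 0 0 100; 0 0 0 0 100"
}}

```text
t: 29.1
position: [0.6066, 0.1666, 0.2232]
tcp_rot: [3.14, 0.0, -0.121]
force: [-0.5, -1.0, -0.2]
grip_width: 0.0856
```

Run:
```python
from h import *
for c,n in (("wrist","w18"),("scene","s18"),("side","d18")): shot(c,n)
u=np.array([.9928,-.1202]); v=np.array([.1202,.9928])
crop(load("d18")[0],250,410,140,260,5,"d18c"); crop(load("s18")[0],230,390,110,230,5,"s18c")
for n in ["w18","s18","d18"]:
    a,d,p,o=load(n); P=cloud(d,p)*1000; g=a.max(2)
    X=P[...,:2]-[589.3,4.5]; U=X@u;V=X@v;z=P[...,2]
    for nm,f in (("grip",(abs(U)<25)&(V>20)&(V<90)&(z>70)&(z<112)&(g<70)),("tip",(abs(U)<15)&(V>-75)&(V<-27)&(z>75)&(z<105)),("hand",(U>-190)&(U<-105)&(abs(V)<30)&(z>90)&(z<115)&(g<60)),("fork",(abs(U)<40)&(abs(V)<40)&(z>109)&(z<122)),("stud/eye",(abs(U)<22)&(abs(V)<12)&(z>102)&(z<110))):
        if f.sum()>4: print(n,nm,f.sum(),"U",np.percentile(U[f],[2,50,98]).round(1),"V",np.percentile(V[f],[2,50,98]).round(1),"z",np.percentile(z[f],[5,50,95]).round(1))
print(readout.get_obs()["t"])
```

```text
w18 grip 2120 U [-23.4   0.1  23.1] V [22.8 31.  69.8] z [ 78.9  97.9 109.5]
w18 hand 25 U [-112.5 -111.  -110. ] V [ 8.5 10.1 11.2] z [90.5 94.6 99.7]
w18 fork 769 U [-23.6   2.9  24.6] V [ 3.3 20.3 24.5] z [110.  114.6 115.7]
w18 stud/eye 448 U [-15.6   0.6  16.9] V [-9.8 -1.4  6.3] z [105.8 106.7 107.6]
s18 grip 11 U [-11.   -3.4   4.3] V [44.7 52.4 59.2] z [ 97.7 100.3 103.5]
s18 tip 38 U [-8.4 -2.8  5.7] V [-55.4 -42.1 -27.2] z [ 90.9  97.6 101.5]
s18 hand 133 U [-174.7 -146.9 -117.2] V [-13.9  -9.1   1.5] z [ 91.2 101.8 108. ]
s18 fork 164 U [-26.3  -0.7  24.6] V [-25.7   3.1  24.6] z [109.4 115.2 119. ]
s18 stud/eye 26 U [-19.6   2.3  19.2] V [-3.   3.2 10.4] z [104.1 108.4 109.9]
d18 grip 100 U [-12.8  -3.5   6.8] V [30.8 59.8 69.8] z [79.8 95.7 99.7]
d18 tip 5 U [-3.9 -0.9  2.4] V [-51.8 -44.4 -42.4] z [ 95.6  98.5 100.3]
d18 hand 104 U [-174.4 -147.1 -117.4] V [-1.8  7.3 13.3] z [ 90.9 101.8 105. ]
d18 fork 140 U [-25.9   3.2  21.6] V [-22.9  12.7  23.3] z [110.1 113.4 115.8]
d18 stud/eye 48 U [-18.8  -2.5  14.4] V [-11.1  -4.4   3.4] z [104.1 105.7 107.5]
29.25
```

View pics/w18.png

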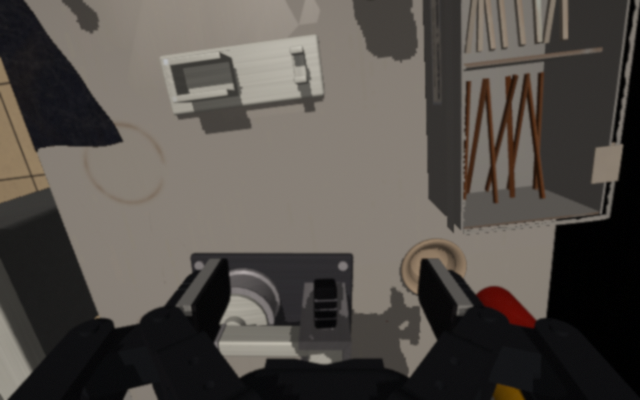

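View pics/d18c.png

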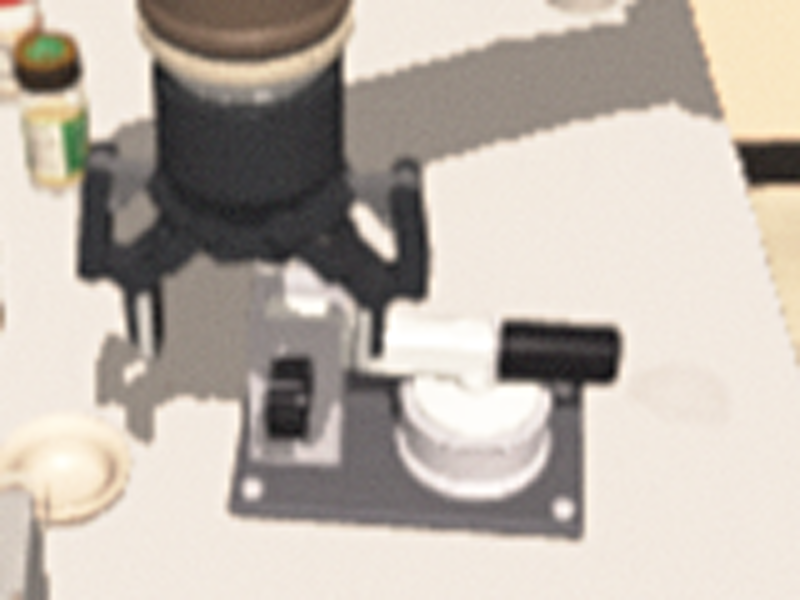

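View pics/s18.png

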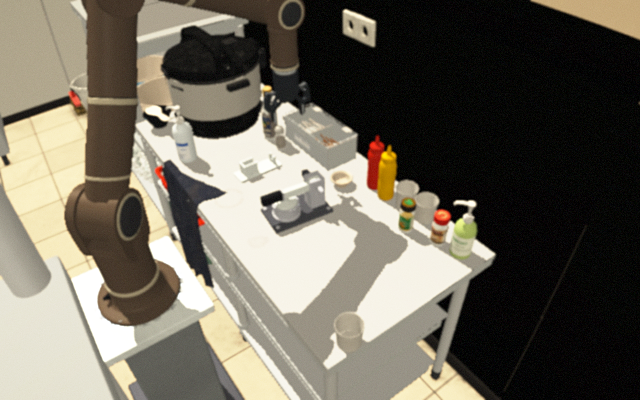

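Run:
```python
from h import *
u=np.array([.9928,-.1202]); v=np.array([.1202,.9928])
a=load("w18")[0]; crop(a,280,380,260,350,7,"w18c")
a=load("w17")[0]; crop(a,260,400,190,340,4,"w17c")
for n,c,r0,r1 in (("w17",326,195,330),("w18",325,265,345)):
    a,d,p,o=load(n); P=cloud(d,p)*1000
    X=P[...,:2]-[589.3,4.5]; U=X@u;V=X@v
    for r in range(r0,r1,3): print(n,r,a[r,c],"V",V[r,c].round(1),"U",U[r,c].round(1),"z",P[r,c,2].round(1))
```

```text
w17 195 [50 48 51] V 57.5 U 1.6 z 10.6
w17 198 [48 46 48] V 55.6 U 1.6 z 11.4
w17 201 [47 45 48] V 53.1 U 1.6 z 10.6
w17 204 [46 45 47] V 51.3 U 1.6 z 11.8
w17 207 [50 47 50] V 48.6 U 1.7 z 10.2
w17 210 [47 44 47] V 47.1 U 1.6 z 12.3
w17 213 [13 12 13] V 69.3 U 1.1 z 81.4
w17 216 [9 9 9] V 69.5 U 1.1 z 86.2
w17 219 [8 7 9] V 69.7 U 1.1 z 90.5
w17 222 [10  9 11] V 70.2 U 1.0 z 95.6
w17 225 [12 12 13] V 69.1 U 1.0 z 96.1
w17 228 [13 11 13] V 68.0 U 1.0 z 97.0
w17 231 [13 12 14] V 66.6 U 1.0 z 96.8
w17 234 [13 12 13] V 65.4 U 1.0 z 97.4
w17 237 [14 13 14] V 63.7 U 1.0 z 96.7
w17 240 [14 14 14] V 62.6 U 1.0 z 97.4
w17 243 [13 13 14] V 61.0 U 1.0 z 97.0
w17 246 [11 11 13] V 59.9 U 1.0 z 97.5
w17 249 [16 15 17] V 58.1 U 1.0 z 96.7
w17 252 [71 68 70] V 57.1 U 1.0 z 97.7
w17 255 [28 26 27] V 55.9 U 1.0 z 98.2
w17 258 [13 11 13] V 54.0 U 1.1 z 97.4
w17 261 [13 12 13] V 52.2 U 1.1 z 96.8
w17 264 [14 13 14] V 51.3 U 1.1 z 97.8
w17 267 [13 12 13] V 49.7 U 1.1 z 97.6
w17 270 [16 16 16] V 48.9 U 1.1 z 98.8
w17 273 [69 66 68] V 47.2 U 1.1 z 98.4
w17 276 [26 24 26] V 46.0 U 1.1 z 98.9
w17 279 [12 12
[... 1000 characters left out ...]
 96.2
w18 292 [11 11 12] V 65.7 U 1.0 z 98.1
w18 295 [10  9 11] V 61.9 U 1.0 z 97.2
w18 298 [17 17 18] V 58.9 U 1.0 z 97.7
w18 301 [39 38 39] V 55.4 U 1.0 z 97.5
w18 304 [10 10 12] V 52.1 U 1.0 z 97.6
w18 307 [15 15 16] V 49.7 U 1.0 z 99.0
w18 310 [36 34 35] V 46.2 U 1.0 z 98.8
w18 313 [6 6 6] V 43.3 U 1.0 z 99.5
w18 316 [7 7 8] V 39.6 U 1.0 z 99.1
w18 319 [21 21 21] V 35.4 U 1.1 z 98.1
w18 322 [4 4 5] V 33.2 U 1.1 z 99.8
w18 325 [6 5 6] V 29.0 U 1.1 z 98.9
w18 328 [42 40 40] V 23.2 U 1.1 z 96.1
w18 331 [52 49 49] V 24.8 U 1.1 z 102.4
w18 334 [50 47 48] V 23.3 U 1.0 z 104.9
w18 337 [50 48 48] V 23.2 U 1.0 z 108.9
w18 340 [53 50 51] V 23.4 U 1.0 z 113.2
w18 343 [65 62 61] V 21.6 U 1.0 z 115.2
```

View pics/w18c.png

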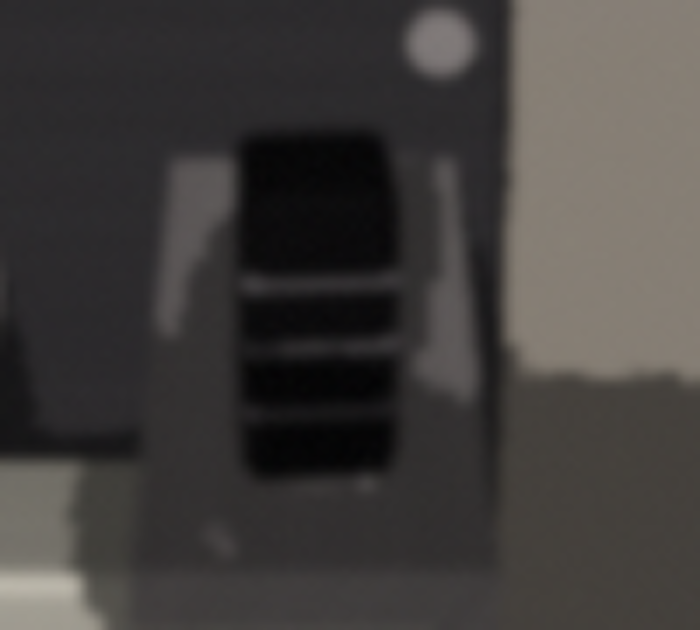

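View pics/w17c.png

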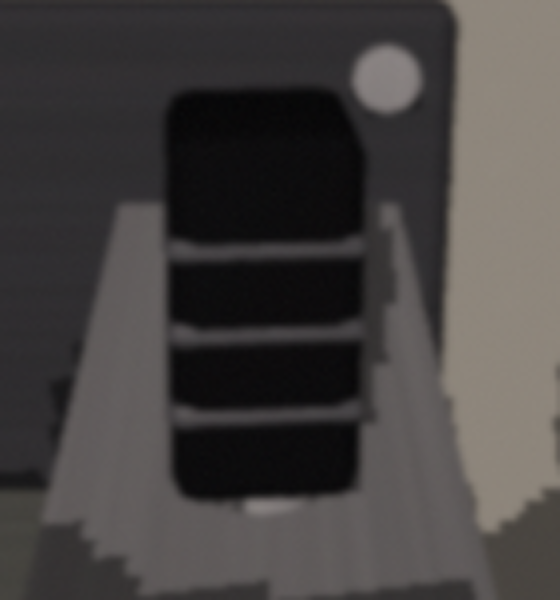

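Run:
```python
import go
go.go(.6015,.120,.083,-6.95,0,4)
```

```text
t 29.25 pos [0.6069 0.1652 0.2234] rpy [179.95   0.    -7.08] F [ 0.3 -0.2  0.5] w 0.0855 q [-0.79  0.48  0.64  1.63 -0.3   1.14 -0.2 ]
0.01 1.14 3.51 -0.03 0; 0.01 1.14 3.51 -0.03 0; 0.01 1.14 3.51 -0.03 0; 0 1.14 3.51 -0.03 0
```

Request:
{"op": "play_rows", "data": {
  "plan": "0 0 3.5 0 0; 0 0 3.5 0 0; 0 0 3.5 0 0; 0 0.5 2.5 0 0; 0 1 1 0 0",
  "force": 20
}}

```text
t: 29.75
position: [0.6035, 0.1513, 0.0808]
tcp_rot: [3.14, 0.004, -0.121]
force: [-0.4, -0.9, 0.3]
grip_width: 0.0125
```

Request:
{"op": "play_rows", "data": {
  "plan": "0 1 0 0 0; 0 1 0 0 0; 0 1 0 0 0; 0 0.5 0 0 0; 0 0 0 0 0"
}}

```text
t: 30.25
position: [0.6013, 0.1165, 0.0844]
tcp_rot: [-3.141, -0.001, -0.123]
force: [0.7, -1.3, -0.9]
grip_width: -0.0003
```

Run:
```python
import go
go.go(.598,.092,.083,-6.95,0,4)
from h import *
shot("side","d19"); crop(load("d19")[0],250,410,140,260,5,"d19c")
```

```text
t 30.25 pos [0.6013 0.1165 0.0844] rpy [-1.7996e+02 -8.0000e-02 -7.0200e+00] F [ 0.7 -1.3 -0.9] w -0.0003 q [-0.66  0.6   0.56  1.8  -0.41  0.86 -0.04]
-0.02 2.48 0.14 -0.07 0
```

View pics/d19c.png

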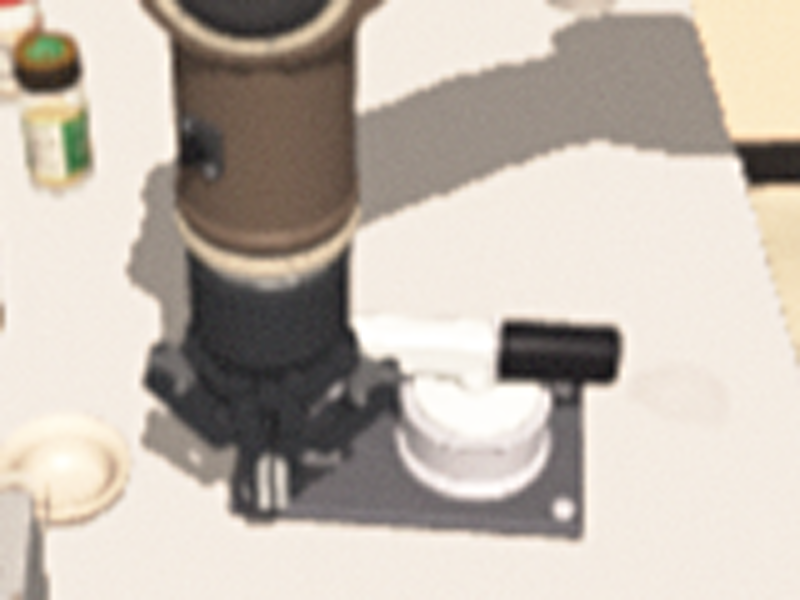

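Request:
{"op": "play_rows", "data": {
  "plan": "0 0.8 0 0 0; 0 0.8 0 0 0; 0 0.6 0 0 0; 0 0.2 0 0 0; 0 0 0 0 0"
}}

```text
t: 30.8
position: [0.5979, 0.0933, 0.0834]
tcp_rot: [3.142, 0.0, -0.122]
force: [0.3, -0.4, 0.3]
grip_width: 0.0002
```

Request:
{"op": "play_rows", "data": {
  "plan": "0 0.2 0 0 0; 0 0.2 0 0 0; 0 0 0 0 0"
}}

```text
t: 31.1
position: [0.5974, 0.0897, 0.0834]
tcp_rot: [3.141, 0.0, -0.121]
force: [0.2, -0.5, -0.0]
grip_width: 0.0001
```

Request:
{"op": "play_rows", "data": {
  "plan": "0 0.15 0 0 0; 0 0.15 0 0 0; 0 0 0 0 0"
}}

```text
t: 31.4
position: [0.597, 0.0866, 0.0834]
tcp_rot: [3.141, 0.0, -0.121]
force: [0.2, -0.0, 0.1]
grip_width: -0.0003
```

Request:
{"op": "play_rows", "data": {
  "plan": "0 0.1 0 0 0; 0 0.1 0 0 0; 0 0 0 0 0"
}}

```text
t: 31.7
position: [0.5968, 0.0847, 0.0834]
tcp_rot: [3.142, -0.0, -0.121]
force: [-0.1, 0.3, 0.7]
grip_width: 0.0001
```

Request:
{"op": "play_rows", "data": {
  "plan": "0 0.1 0 0 0; 0 0 0 0 0"
}}

```text
t: 31.9
position: [0.5967, 0.0841, 0.0834]
tcp_rot: [-3.141, -0.0, -0.121]
force: [-0.1, 0.1, 0.4]
grip_width: -0.0003
```

Request:
{"op": "play_rows", "data": {
  "plan": "0 0.1 0 0 0; 0 0 0 0 0"
}}

```text
t: 32.1
position: [0.5967, 0.0839, 0.0835]
tcp_rot: [-3.14, -0.0, -0.12]
force: [-0.3, 3.2, 0.3]
grip_width: 0.0002
```

Request:
{"op": "play_rows", "data": {
  "plan": "0 0.1 0 0 0; 0 0.1 0 0 0; 0 0 0 0 0"
}}

```text
t: 32.4
position: [0.5968, 0.0836, 0.0838]
tcp_rot: [-3.138, -0.001, -0.119]
force: [0.7, 8.3, 1.7]
grip_width: -0.0002
```

Request:
{"op": "play_rows", "data": {
  "plan": "0 0.15 0 0 0; 0 0 0 0 0"
}}

```text
t: 32.6
position: [0.5968, 0.0835, 0.084]
tcp_rot: [-3.137, -0.001, -0.118]
force: [0.9, 11.8, 2.9]
grip_width: 0.0001
```

Request:
{"op": "play_rows", "data": {
  "plan": "0 -0.5 0 0 0; 0 -1 0 0 0; 0 -2 0 0 0; 0 -3 0 0 0; 0 -1 -3 0 0"
}}

```text
t: 33.1
position: [0.6025, 0.1571, 0.1098]
tcp_rot: [3.139, 0.007, -0.118]
force: [0.2, 0.3, -0.6]
grip_width: -0.0
```

Request:
{"op": "play_rows", "data": {
  "plan": "0 0 -4 0 30; 0 0 -4 0 60; 0 0 -3 0 100; 0 0 0 0 100; 0 0 0 0 100"
}}

```text
t: 33.6
position: [0.6053, 0.1538, 0.2236]
tcp_rot: [-3.141, -0.001, -0.121]
force: [-0.3, 0.9, -0.2]
grip_width: 0.0723
```

Run:
```python
from h import *
for c,n in (("wrist","w20"),("scene","s20"),("side","d20")): shot(c,n)
u=np.array([.9928,-.1202]); v=np.array([.1202,.9928])
crop(load("d20")[0],230,410,130,260,4,"d20c"); crop(load("w20")[0],280,380,240,350,5,"w20c")
for n in ["w20","s20","d20"]:
    a,d,p,o=load(n); P=cloud(d,p)*1000; g=a.max(2)
    X=P[...,:2]-[589.3,4.5]; U=X@u;V=X@v;z=P[...,2]
    for nm,f in (("grip",(abs(U)<14)&(V>27)&(V<90)&(z>70)&(z<112)&(g<70)),("tip",(abs(U)<15)&(V>-75)&(V<-27)&(z>75)&(z<105)),("hand",(U>-190)&(U<-105)&(abs(V)<30)&(z>90)&(z<115)&(g<60)),("cheek",(abs(U)<22)&(abs(V-24)<6)&(z>102)&(z<112)),("eye",(abs(U)<22)&(abs(V)<12)&(z>102)&(z<110))):
        if f.sum()>4: print(n,nm,f.sum(),"U",np.percentile(U[f],[2,50,98]).round(1),"V",np.percentile(V[f],[2,50,98]).round(1),"z",np.percentile(z[f],[5,50,95]).round(1))
# bystanders before/after in scene: difference
a=load("s1")[0].astype(int);b=load("s20")[0].astype(int)
m=(abs(a-b).sum(2)>90).astype(np.uint8)*255; cv2.imwrite("pics/diff.png",m)
a=load("d1")[0].astype(int);b=load("d20")[0].astype(int)
m=(abs(a-b).sum(2)>90).astype(np.uint8)*255; cv2.imwrite("pics/diffd.png",m)
o=readout.get_obs(); print(o["t"],o["position"],o["force"])
```

```text
w20 grip 1131 U [-10.1   0.5  11. ] V [28.2 53.5 69.9] z [83.  97.9 99.7]
w20 cheek 319 U [-21.   -0.5  20.9] V [22.8 23.7 24.7] z [102.6 107.1 111.6]
w20 eye 522 U [-16.1   0.5  17. ] V [-10.9  -2.2   6.3] z [105.6 106.5 107.6]
s20 grip 10 U [-9.9 -3.4  2.9] V [47.4 53.8 56.8] z [ 97.8 100.6 103.1]
s20 tip 39 U [-9.3 -2.9  4.1] V [-57.3 -43.3 -27.8] z [ 91.1  98.4 103.2]
s20 hand 131 U [-175.1 -146.1 -116.8] V [-13.4  -8.    1.6] z [ 91.  102.1 107.2]
s20 eye 28 U [-17.2  -2.8  18. ] V [-2.   5.6 10.9] z [104.2 108.  109.9]
d20 grip 83 U [-12.5  -3.    6.7] V [30.2 64.6 69.8] z [81.6 95.4 98.8]
d20 tip 12 U [-8.4 -3.1  2.3] V [-59.3 -50.  -42.9] z [92.2 97.  99.4]
d20 hand 104 U [-174.3 -146.2 -117.5] V [-2.1  7.2 13.1] z [ 91.1 100.8 104.4]
d20 cheek 41 U [-21.1   3.2  21.9] V [19.8 22.4 23.9] z [102.6 108.2 111.4]
d20 eye 49 U [-19.2  -2.5  14.4] V [-11.9  -4.3   2.7] z [103.9 105.6 107.3]
33.75 [0.60438463 0.15381405 0.22188939] [ 0.39629935  0.73416312 -0.46181057]
```

View pics/w20c.png

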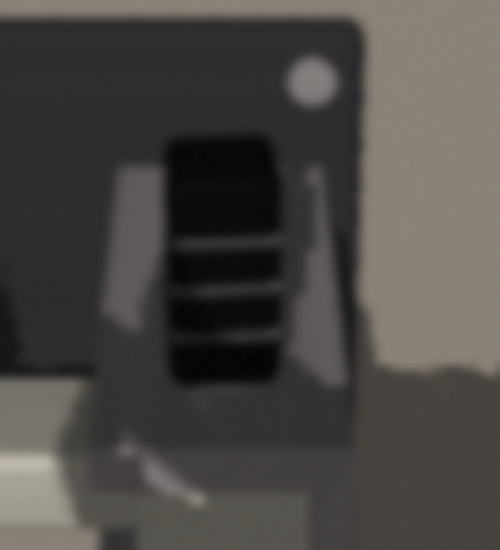

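View pics/d20c.png

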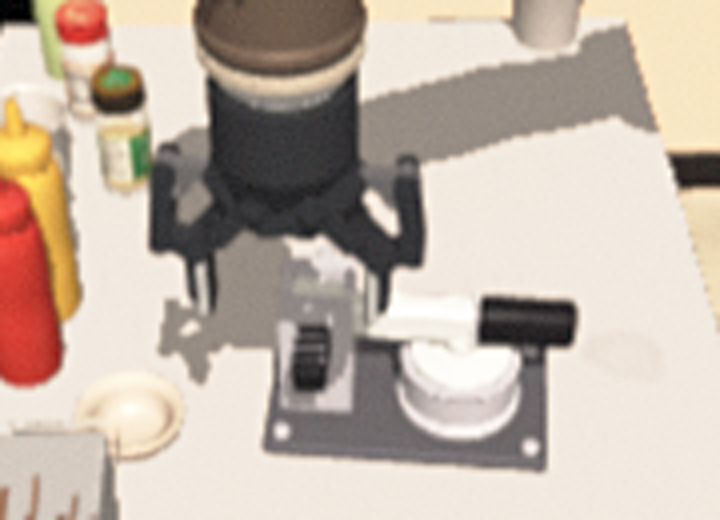

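View pics/diff.png

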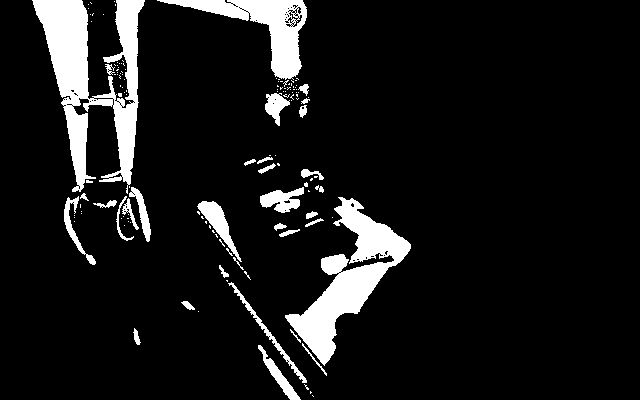

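View pics/diffd.png

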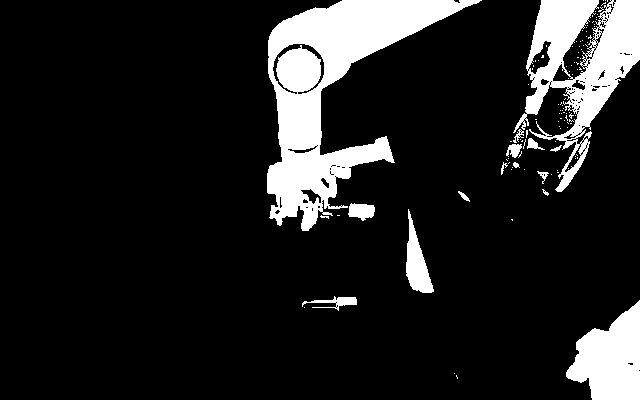

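Request:
{"op": "play_rows", "data": {
  "plan": "0 0 0 0 100; 0 0 0 0 100; 0 0 0 0 100"
}}

```text
t: 34.05
position: [0.6051, 0.1538, 0.2229]
tcp_rot: [3.141, 0.001, -0.121]
force: [0.1, 0.7, 0.9]
grip_width: 0.0854
```

```bash
python3 -c "
from rig import job
print(job.close_job())"
```

```text
the job is handed in; nothing more can be done
None
```

The press is back together and the job was handed in at about 34 s, with the gripper open and touching nothing. No verdict was reported.

- **Lever:** I set it handle over the mould, with the eye between the cheeks and pushed against the stop at about 8 N. Afterwards it measured within about 1 mm sideways and lengthwise, and under 1° in yaw.
- **Pin:** I lifted it by its shaft, laid it on the worktop and let go. I then took it again by the square grip and drove it in from the left side. No resistance showed until the shoulder met the cheek, at about 7 N.
- **Home check:** A first look after letting go suggested a gap of up to about 1 mm at the shoulder. I pressed the grip's end with the closed fingers to about 12 N, and it moved about 0.5 mm.
- **Last pictures:** The tip stands about 33 mm out of the far cheek, as it should when home. The grip's rear end read about 46 mm off the cheek, against 45 mm nominal, so the camera depth still disagrees by about 1 mm. The grip droops slightly in the hole clearance.
- **Bystanders:** Before-and-after pictures from the scene and side cameras show no movement of the bowl, shaker, jar or cup. Nothing fell.
- **Disagreement:** Camera positions differed from the tool readings by a constant 2.3 mm and 0.7 mm in x and y. I allowed for this when regripping and inserting the pin.

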